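# File two plaster press moulds back into the packed mould rack

### The job

Put the two plaster moulds that stand on the table away in the lower tier of the pine rack: ease the tall one in between the two tall moulds and the low one in between the two low moulds, nudging the row apart without tipping any of it over, and push each one fully home against the back of the rack. At the end all six moulds must stand upright and fully home; leave everything else on the table where it is.

Things in the scene. Friction and masses are not known exactly. Their poses are not given: they have to be found in the camera images.
- rack: fixed two-tier pine rack, 104 deep (x), 168 wide (y), 245 mm high (z), open to the front. Origin: centre of its underside; x points straight into it, away from the robot, y to its left. Side panels, shelf board and top end at x = -52 mm and block a gripper that points straight down over the row; things stand on the upper tier and on top
- rack_floor (a point): middle of the lower tier's floor, at x = 0, y = 0, z = 10 mm of the rack; same axes. Lower tier: 152 mm wide inside (y -76 to +76 mm), 112 mm clear height, inner face of the back at x = +44 mm. Six moulds stand here side by side; one that is fully home touches the back: its centre is at x = -6 mm, its front end at x = -56 mm
- tall_mould_c (a point): TALL plaster press mould to put away, standing on its long edge on the table: 100 mm long (x), 24 mm thick (y), 96 mm high (z), flat parallel sides that taper over the last 16 mm at each end to a 10 mm wide nose; motif sunk in its +y side; about 0.18 kg. Site: its centre, 48 mm above its lower edge
- low_mould_c (a point): LOW plaster press mould to put away, standing on its long edge on the table: 100 mm long (x), 24 mm thick (y), 66 mm high (z), flat parallel sides that taper over the last 16 mm at each end to a 10 mm wide nose; motif sunk in its +y side; about 0.125 kg. Site: its centre, 33 mm above its lower edge
- tall_mould: the same tall mould; origin at the middle of its lower edge, axes as its point
- low_mould: the same low mould; origin at the middle of its lower edge, axes as its point
- tall_1_c (a point): left one (+y of the rack) of the tall pair in the rack; plaster mould of the same shape as the tall one on the table (96 mm high), standing lengthwise along the rack's x, loose: slides easily when pushed. Site: its centre, 48 mm above its lower edge; x along its length, y through its thickness, z up
- tall_2_c (a point): right one (-y) of the tall pair in the rack, 7 to 13 mm of gap between the pair; plaster mould of the same shape as the tall one on the table (96 mm high), standing lengthwise along the rack's x, loose: slides easily when pushed. Site: its centre, 48 mm above its lower edge; x along its length, y through its thickness, z up
- low_1_c (a point): left one (+y of the rack) of the low pair, which may stand left or right of the tall pair; plaster mould of the same shape as the low one on the table (66 mm high), standing lengthwise along the rack's x, loose: slides easily when pushed. Site: its centre, 33 mm above its lower edge; x along its length, y through its thickness, z up
- low_2_c (a point): right one (-y) of the low pair in the rack, 7 to 13 mm of gap between the pair; plaster mould of the same shape as the low one on the table (66 mm high), standing lengthwise along the rack's x, loose: slides easily when pushed. Site: its centre, 33 mm above its lower edge; x along its length, y through its thickness, z up
- silica_bottle_c (a point): bystander: round screw-cap bottle, 61 mm across, 156 mm high, standing right of the rack; point at half height
- clay_skull_c (a point): bystander: fragile little clay skull, 83x56x59 mm, on the 18 mm high clay board left behind the rack; point at half height
- water_pot_c (a point): bystander: glazed pot, 68 mm across, 63 mm high; point at half height
- nozzle_bottle_c (a point): bystander: white squeeze bottle with a nozzle, 41 mm across, 112 mm high, far left; point at half height
- needle_tool_c (a point): bystander: pin tool lying flat, 110 mm long, 14 mm thick; point at its middle
- lamp_base (a point): fixed desk lamp: centre of its round base (130 mm across) on the table; its bent neck rises from there to 340 mm and its head hangs 190 mm and more above the table, up to 175 mm beyond the base centre and 110 mm to its left
- banding_wheel_c (a point): fixed banding wheel (turntable), 181 mm across: centre of its top, 73 mm above the table; a little pot stands on it, up to 115 mm above the table
- stamp_drawers_c (a point): fixed little chest of drawers, 190 mm square and 161 mm high: centre of its top; a roll of tape lies on it, up to 186 mm above the table
- tool_box_c (a point): fixed closed tool box, 146 mm (x) by 227 mm (y), 73 mm high: centre of its lid's top
There are look-alikes about, which are no part of the job. What is shaped like the tall_mould but red is not meant.

How it is judged:
By the outcome, as a careful person would: the job done as asked, in the order asked, and still so for the second after the job is handed in, with the robot touching nothing.
It also fails if it takes over 72 s, if anything falls off the work surface, if the arm or the gripper's body presses on something with over 40 N, if the wrist force passes 120 N, or if a joint passes its speed limit or range.

### The arm

A 6-joint arm with a two-finger parallel gripper is mounted at the origin on a cart in front of the work surface, level with it; the furniture and walls round the work are solid. World frame = base frame: x ahead of the robot, y to its left, z up, the work surface at z = 0. Lengths are in mm, angles in rad, forces in N, time in s.
With the tool pointing down it reaches from about 350 to 875 mm from the base axis. Payload 4.2 kg.
Tool frame: the origin (TCP) lies at the very end of the fingers, on their centre line; the grasp point (between the pads) lies 19 mm behind it; z points along the fingers, y is the line along which they close (so a half turn about z gives the same grasp; the last joint's range is limited). The gripper opens to 85 mm and grips with 20 to 120 N. Pads are 22 mm wide; open, the fingers measure 114 mm over their backs; the gripper's body (76 mm by 85 mm) begins 54 mm behind the grasp point. The pads swing forward as they close: fully open they stand 13 mm farther back than shut.
Start: joints at [-0.929, 0.385, 0.008, 0, -1.194, -0.259], TCP at [233.463, -579.736, 231.312] pointing down, gripper open.
Joint ranges: [-3.14, 3.14], [-1.21, 2.06], [-1.07, 1.41], [-3.16, 2.05], [-2.99, -0.16], [-3.1, 3.1]. Speed limits (rad/s): [2.79, 2.79, 3.14, 3.14, 3.14, 3.14].

### API

Orientations are given as a unit quaternion [x, y, z, w].
In Python, from bench import read_state, get_image, camera_model, job_done gives the robot as it stands.
- The arm moves only by the shell command python3 -m handwheel 'ROWS'. ROWS is JSON, a list of rows, each a list of 7 numbers: the shift along the tool's x, y, z in m, then the turn, a rotation vector about the tool's x, y, z in rad, then the gripper's target within -1 to 1 (fully open at 1, half-way at 0, shut at -1). In form: [[dx, dy, dz, wx, wy, wz, jaw], ...]. A call has 1 to 10 rows; each row is the pose to reach, as a shift and turn from the pose commanded when the call began, along the tool's axes at that moment; what a row does not reach only later rows make up. A row lasts 1/8 s, in which the tool goes at most 62.5 mm and 10.7 degrees, less where a joint would pass 70% of its speed; a pose out of reach is approached as far as the arm can. A call with a gripper value outside its range is refused whole. The fingers move at their own pace and stop on an object; the grip force is fixed at half the most. Time passes only in rows, so rows that repeat a pose let the fingers close. It gives the time, the measured TCP pose, the force, the opening and the grip force at its end, in the units of the state.
- read_state(): the state, without advancing time (a new reading comes with each control period).
- get_image(name): name is "scene" or "top" or "wrist"; returns (picture, depth): 480x640x3 uint8, blue, green, red; 480x640 float32, mm along the optical axis (not along the pixel's ray), 0 where there is no reading.
- camera_model(name): a dict with "K" (3x3 intrinsics, pixels), "dist" ([k1, k2, p1, p2, k3] as OpenCV has them; the pictures are not rectified), "rvec" (rotation vector, rad) and "tvec" (3), from world to camera coordinates, as OpenCV has them; the wrist camera has in their place "hand_eye" (4x4, takes a point from camera to tool coordinates, whose origin is the TCP and whose axes are the flange's). Camera axes: x right, y down, z forward; pixel columns grow to the right and rows downward; lengths in mm; the calibration is good to about 2 mm. A picture is of the moment at which its call begins: read the wrist's pose just before it. camera_model takes no time and is no camera call.
- job_done(): hands the job in; it is judged then, once.
The state is a dict: "clock": time; "joints": joint angles; "joint_vel": joint speeds; "joint_efforts": joint torques, N m; "position": TCP position; "ee_rot": TCP orientation; "contact_force": force on the tool from outside, world axes, zero at the start; "wrist_torque": the same for the moment, N m; "gripper_width": finger opening in mm; "grasp_force": force on a finger pad.
Only numpy, scipy, OpenCV 4.12 (cv2) and the standard library are available. Lean on these libraries where they do the work, as an engineer would, in place of code of your own. Each camera call takes 0.05 s, during which the arm holds its last target. There are 200 camera calls.

## Working session

There is one attempt and no reset: what is moved stays moved. The work goes in short steps, Python scripts to look and compute and a shell command to move; the robot and the scene stay as the last step left them, time stands still between calls to the robot, and variables do not carry over. Pictures are saved under pics/ and viewed, at most 10 in all, crops included, and the job is handed in when it is done.

```bash
mkdir -p pics; ls
python3 - <<'E'
from bench import *
import cv2,numpy as np
print(read_state())
for n in("scene","top"):
    im,d=get_image(n);cv2.imwrite(f"pics/{n}0.png",im);np.save(f"pics/{n}0.npy",d);m=camera_model(n);print(n,m, -cv2.Rodrigues(np.array(m["rvec"]))[0].T@np.array(m["tvec"]).ravel())
print(camera_model("wrist"))
E
```

```text
pics
{'clock': 0.0, 'joints': array([-9.29410025e-01,  3.85588854e-01,  6.64242543e-03, -5.01403032e-04,
       -1.19395039e+00, -2.58578072e-01]), 'joint_vel': array([ 0.0011311 ,  0.00067793,  0.00135376,  0.00028408, -0.00094816,
       -0.00282894]), 'joint_efforts': array([ 2.81176006e-03, -3.92285335e+01,  1.88399416e+01,  4.18609634e+00,
       -4.66902566e-03,  1.89654492e-05]), 'position': array([ 233.25581686, -579.23692152,  230.20819383]), 'ee_rot': array([-1.90146633e-01,  9.81755112e-01,  1.04704862e-03, -2.46986861e-04]), 'contact_force': array([-0.21450017, -0.49774582, -0.15591013]), 'wrist_torque': array([ 0.05621252, -0.01617578,  0.0242755 ]), 'grasp_force': 0.0, 'gripper_width': 85.31247112255383}
scene {'K': array([[563.21719015,   0.        , 321.78535641],
       [  0.        , 563.21719015, 236.07124493],
       [  0.        ,   0.        ,   1.        ]]), 'dist': array([-0.00686109,  0.        ,  0.        ,  0.        ,  0.        ]), 'rvec': array([ 1.85761935, -1.06524466,  0.64430736]), 'tvec': array([-200.40470603,  360.07763245, 1197.18262682])} [-663
[... 344 characters left out ...]
vec': array([  57.21932043,  548.48554385, 1530.00033249])} [ 175.61246771   54.2279964  1615.93039623]
{'K': array([[357.17398704,   0.        , 315.60346704],
       [  0.        , 357.17398704, 235.63567428],
       [  0.        ,   0.        ,   1.        ]]), 'dist': array([-0.06388502,  0.        ,  0.        ,  0.        ,  0.        ]), 'hand_eye': array([[ 4.32411745e-04, -9.55615733e-01, -2.94615656e-01,
         7.48823053e+01],
       [ 9.99999906e-01,  4.06016058e-04,  1.50760395e-04,
         1.24486421e+00],
       [-2.44503182e-05, -2.94615694e-01,  9.55615818e-01,
        -1.43438748e+02],
       [ 0.00000000e+00,  0.00000000e+00,  0.00000000e+00,
         1.00000000e+00]])}
```

View pics/scene0.png

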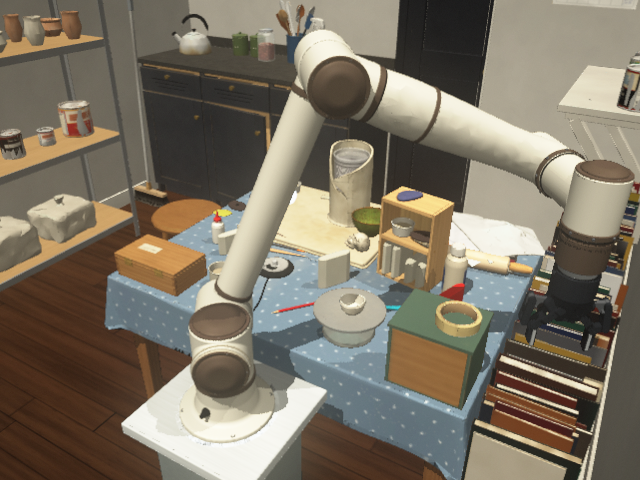

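View pics/top0.png

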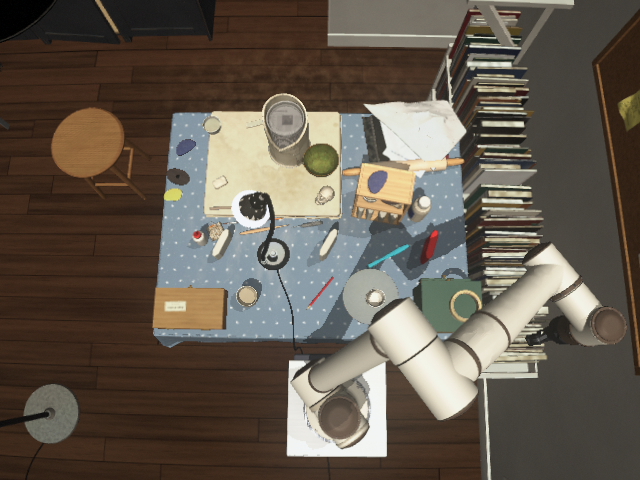

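The scene view shows the tall mould at about (333,268), the low mould at about (228,240), and the rack at (415,240) with the row in its lower tier. In the top view the tall mould is at (330,241), the low one at (222,242), the rack at (385,190), and the red decoy at (430,246).

```bash
cat > h.py <<'E'
from bench import *
import cv2,numpy as np
from scipy.spatial.transform import Rotation as R
def ext(n,st=None):
    m=camera_model(n);K=np.array(m["K"]);D=np.array(m["dist"])
    if n=="wrist":
        H=np.array(m["hand_eye"]);Rt=R.from_quat(st["ee_rot"]).as_matrix()
        return K,D,Rt@H[:3,:3],Rt@H[:3,3]+st["position"]
    Rc=cv2.Rodrigues(np.array(m["rvec"]))[0].T
    return K,D,Rc,-Rc@np.array(m["tvec"]).ravel()
def cloud(d,E):
    K,D,Rc,c=E
    v,u=np.mgrid[0:480,0:640]
    r=cv2.undistortPoints(np.stack([u,v],-1).reshape(-1,1,2).astype(np.float64),K,D).reshape(480,640,2)
    P=np.dstack([r,np.ones((480,640))])*d[...,None]
    P=P@Rc.T+c; P[d<=0]=np.nan
    return P
def rays(px,E):
    K,D,Rc,c=E
    r=cv2.undistortPoints(np.array(px,float).reshape(-1,1,2),K,D).reshape(-1,2)
    return np.c_[r,np.ones(len(r))]@Rc.T,c
def plane(px,E,z):
    r,c=rays(px,E); return c+r*((z-c[2])/r[:,2:])
def rel(p,yaw_R=None):
    pass
E
python3 - <<'E'
from h import *
im=cv2.imread("pics/top0.png");d=np.load("pics/top0.npy");E=ext("top");P=cloud(d,E)
def rect(name,box,lo,hi):
    x0,y0,x1,y1=box
    m=np.zeros((480,640),bool);m[y0:y1,x0:x1]=1
    m&=(P[...,2]>lo)&(P[...,2]<hi)
    q=P[m][:,:2].astype(np.float32)
    r=cv2.minAreaRect(q);print(name,m.sum(),r,"z",np.median(P[m][:,2]),"mean",q.mean(0))
rect("tall",(310,220,350,262),86,106)
rect("low",(205,222,240,262),56,76)
rect("decoy",(418,225,445,268),86,106)
rect("racktop",(350,160,418,212),235,255)
rect("row",(350,195,418,225),55,110)
rect("wheel",(340,265,400,330),65,85)
rect("box",(150,285,232,332),65,85)
rect("drawers",(410,270,490,340),150,172)
rect("bottle",(410,190,435,222),140,170)
rect("table",(300,260,320,280),-20,20)
h=cv2.resize(im[150:340,150:500],None,fx=2.25,fy=2.25,interpolation=cv2.INTER_CUBIC);cv2.imwrite("pics/topc.png",h)
s=cv2.imread("pics/scene0.png")[170:310,200:480];cv2.imwrite("pics/scenec.png",cv2.resize(s,None,fx=2.8,fy=2.8,interpolation=cv2.INTER_CUBIC))
E
```

```text
tall 205 ((527.7786254882812, 33.88654327392578), (23.92263412475586, 101.0045166015625), 62.05311584472656) z 95.26615770758963 mean [526.74274   34.234314]
low 206 ((530.1535034179688, 394.0756530761719), (26.753435134887695, 98.9974365234375), 63.922149658203125) z 64.75663895500873 mean [529.2028  393.30576]
decoy 211 ((524.2023315429688, -302.7657775878906), (24.313953399658203, 101.5306167602539), 70.99857330322266) z 94.66427197022131 mean [ 522.8641  -301.95587]
racktop 1730 ((678.3812866210938, -138.712890625), (169.2505340576172, 108.70059967041016), 79.56704711914062) z 244.97732506449188 mean [ 676.26605 -138.39821]
row 275 ((648.2142944335938, -156.46910095214844), (219.30911254882812, 71.00198364257812), 88.08251953125) z 77.18796975630539 mean [ 632.70386 -157.91417]
wheel 1901 ((364.896484375, -95.01573181152344), (153.7628173828125, 179.92001342773438), 41.45639419555664) z 71.74506622739045 mean [363.07312 -94.84354]
box 2725 ((313.001708984375, 484.0780944824219), (227.63572692871094, 142.0052490234375), 88.52555847167969) z 72.04536230740018 mean [309.54193 482.6425 ]
drawers 2270 ((316.6256408691406, -342.37701416015625), (152.87799072265625, 187.62924194335938), 0.23158474266529083) z 159.82688511641152 mean [ 326.69498 -330.78647]
bottle 127 ((648.9147338867188, -270.0852966308594), (36.664398193359375, 36.901451110839844), 79.85401916503906) z 153.72655816306042 mean [ 648.4102 -269.6167]
table 398 ((451.8370361328125, 95.82209777832031), (67.8604736328125, 65.36486053466797), 0.6221972703933716) z -1.3547595229832723 mean [451.63403   95.700645]
```

View pics/topc.png

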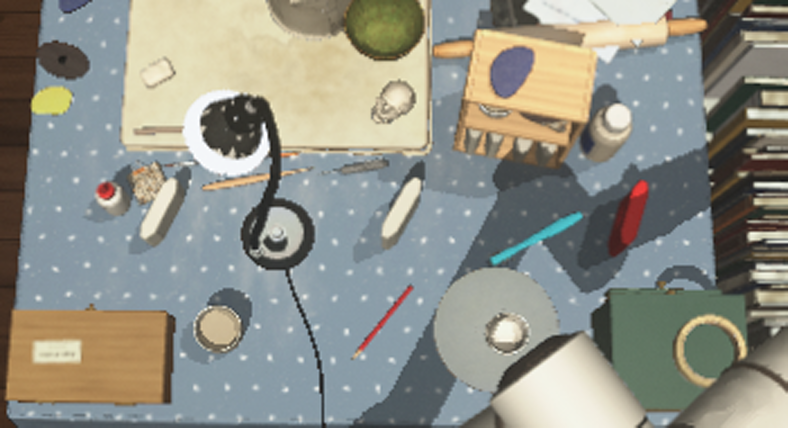

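View pics/scenec.png

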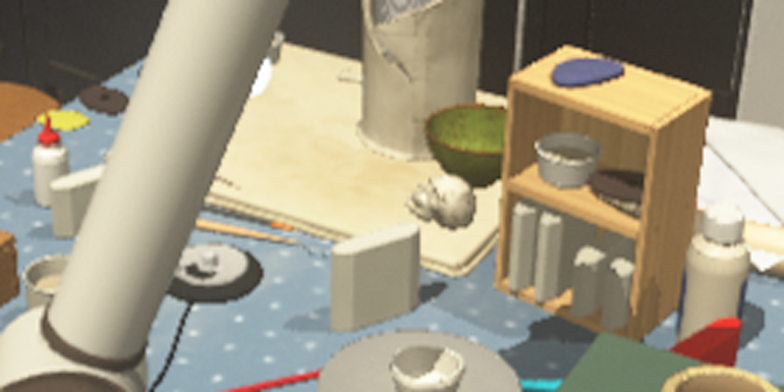

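The enlarged crops show the tall pair on the left (+y) and the low pair on the right. The tall mould on the table has yaw of about -28° and the low one about -26°. A ball-like object and the nozzle bottle stand close to the left of the low mould.

```bash
cat >> h.py <<'E'
def pose(p,head,th):
    """TCP pose, tool tilted th deg from vertical toward heading head (deg); tool x forward-up, y horizontal"""
    h=np.radians(head);t=np.radians(th);f=np.array([np.cos(h),np.sin(h),0]);u=np.array([0,0,1.])
    z=np.sin(t)*f-np.cos(t)*u;x=np.cos(t)*f+np.sin(t)*u
    return np.array(p,float),np.c_[x,np.cross(z,x),z]
def row(p,head,th,st=None):
    st=st or read_state();p,Rw=pose(p,head,th);R0=R.from_quat(st["ee_rot"]).as_matrix()
    print("row",np.round(R0.T@(p-st["position"])/1000,4),np.round(R.from_matrix(R0.T@Rw).as_rotvec(),3),
      "deg",np.degrees(R.from_matrix(R0.T@Rw).magnitude()).round(1))
def tcp(G,head,th):  # TCP for a grasp point
    return np.array(G)+19*pose(G,head,th)[1][:,2]
RC=np.array([678.4,-138.7,0]);RH=-10.43
def rk(x,y,z): return RC+R.from_euler('z',RH,degrees=True).apply([x,y,z])
E
python3 - <<'E'
from h import *
d=np.load("pics/top0.npy");P=cloud(d,ext("top"))
def reg(n,b,lo,hi):
    x0,y0,x1,y1=b;q=P[y0:y1,x0:x1].reshape(-1,3);q=q[(q[:,2]>lo)&(q[:,2]<hi)]
    print(n,len(q),q.min(0).round(),q.max(0).round())
reg("wheel",(340,265,385,305),66,80)
reg("wheelpot",(360,285,390,310),85,125)
reg("lamphead",(225,185,275,250),150,400)
reg("ball",(207,222,218,240),10,100)
reg("nozzle",(188,225,207,250),20,130)
reg("ltool",(360,240,412,270),3,40)
print(rk(-220,0,260))
row(rk(-220,0,300),RH,0); row(rk(-220,0,300),RH,40)
E
```

```text
wheel 1063 [ 328. -150.   66.] [444. -15.  80.]
wheelpot 169 [ 316. -146.   85.] [374. -84. 117.]
lamphead 1416 [494. 189. 152.] [665. 331. 342.]
ball 34 [552. 416.  10.] [608. 454.  19.]
nozzle 147 [531. 450.  21.] [573. 488. 106.]
ltool 371 [ 454. -254.    3.] [557. -76.  21.]
[462.03510039 -98.87249419 260.        ]
row [-0.3916  0.3604 -0.069 ] [ 1.000e-03  3.000e-03 -2.577e+00] deg 147.6
row [-0.3916  0.3604 -0.069 ] [ 0.89   0.26  -2.442] deg 149.7
```

```bash
python3 -m handwheel '[[0,0,-0.07,0,0,-0.15,1],[-0.06,0.05,-0.07,0,0,-0.33,1],[-0.1,0.09,-0.07,0,0,-0.5,1],[-0.14,0.13,-0.07,0,0,-0.68,1],[-0.18,0.165,-0.07,0,0,-0.86,1],[-0.22,0.2,-0.07,0,0,-1.04,1],[-0.26,0.24,-0.07,0,0,-1.22,1],[-0.3,0.275,-0.07,0,0,-1.4,1],[-0.34,0.31,-0.07,0,0,-1.58,1],[-0.39,0.36,-0.07,0,0,-1.76,1]]'
python3 - <<'E'
from h import *
print(read_state()["joints"].round(3))
row(rk(-220,0,300),RH,40)
E
```

```text
clock: 1.35
position: [457.8, -106.1, 301.1]
ee_rot: [0.879, -0.477, -0.0, 0.0]
contact_force: [1.6, -0.5, 0.3]
gripper_width: 85.1
grasp_force: 0.0
[ 0.119  0.07  -0.232 -0.    -1.269  0.458]
row [-0.0037 -0.0075  0.0011] [ 0.283  0.659 -0.778] deg 60.6
```

```bash
python3 -m handwheel '[[0,0,0,0.047,0.11,-0.13,1],[0,0,0,0.094,0.22,-0.26,1],[0,0,0,0.14,0.33,-0.39,1],[0,0,0,0.19,0.44,-0.52,1],[-0.003,-0.007,0,0.235,0.55,-0.65,1],[-0.003,-0.007,0,0.283,0.659,-0.778,1],[-0.003,-0.007,0,0.283,0.659,-0.778,1],[-0.003,-0.007,0,0.283,0.659,-0.778,1]]'
python3 - <<'E'
from h import *
st=read_state();print(st["joints"].round(3))
im,d=get_image("wrist");cv2.imwrite("pics/w1.png",im);np.save("pics/w1.npy",d);np.save("pics/w1s.npy",st,allow_pickle=True)
row(rk(-220,0,300),RH,40)
row(rk(-220,0,200),RH,60)
E
```

```text
clock: 2.35
position: [463.0, -101.8, 303.0]
ee_rot: [0.935, -0.089, 0.341, 0.032]
contact_force: [-0.0, 0.4, 0.4]
gripper_width: 85.5
grasp_force: 0.0
[ 0.163 -0.25  -0.936  0.815 -0.31   0.505]
row [-0.0038 -0.0021  0.0013] [ 0.003 -0.002 -0.006] deg 0.4
row [-0.0682 -0.0019  0.0778] [ 0.004  0.347 -0.006] deg 19.9
```

View pics/w1.png

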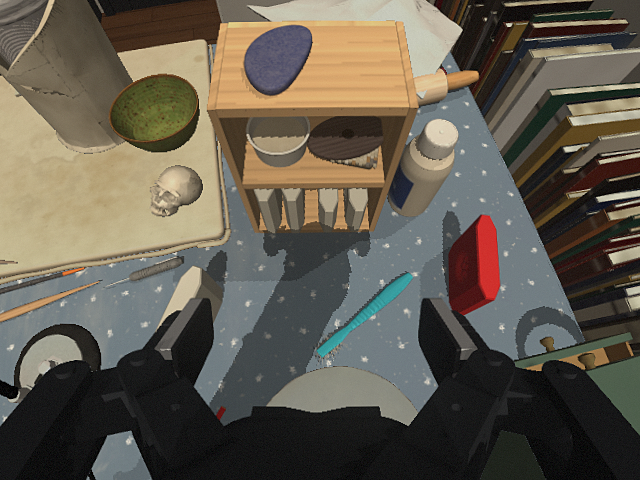

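The wrist view from the front is good. The rack's front opening spans columns 240–385 and the four mould fronts are at about (267,210), (292,208), (328,207) and (357,207).

Run:
```python
from h import *
st=np.load("pics/w1s.npy",allow_pickle=True).item();d=np.load("pics/w1.npy");im=cv2.imread("pics/w1.png")
E=ext("wrist",st);P=cloud(d,E)
# rack top face
m=np.zeros((480,640),bool);m[15:118,200:425]=1;m&=(abs(P[...,2]-245)<6)
q=P[m][:,:2].astype(np.float32);r=cv2.minAreaRect(q);print("top",r,np.median(P[m][:,2]))
Q=R.from_euler('z',-RH,degrees=True).apply((P-RC).reshape(-1,3)).reshape(P.shape)
b=np.zeros((480,640),bool);b[180:236,225:395]=1
g=im.astype(int);pale=(g.max(2)-g.min(2)<45)&b   # plaster: grey, pine: saturated
for lo,hi in((20,40),(40,60),(60,74),(78,90),(90,104)):
    mm=pale&(Q[...,2]>lo)&(Q[...,2]<hi)&(Q[...,0]>-65)&(Q[...,0]<-49)
    y=np.sort(Q[mm][:,1]);
    if len(y)<3: continue
    s=np.split(y,np.where(np.diff(y)>4)[0]+1);print(lo,[(len(a),a[0].round(1),a[-1].round(1),np.median(a).round(1)) for a in s if len(a)>2])
# front of moulds x, and panel
wood=b&~pale&(Q[...,2]>20)&(Q[...,2]<120)&(Q[...,0]<-40)&(Q[...,0]>-65)
y=np.sort(Q[wood][:,1]);s=np.split(y,np.where(np.diff(y)>6)[0]+1);print("wood",[(len(a),a[0].round(1),a[-1].round(1)) for a in s if len(a)>2], np.percentile(Q[wood][:,0],[2,10,50]))
# front edge of floor and shelf by colour
big=cv2.resize(im[170:245,220:400],None,fx=4.4,fy=4.4,interpolation=cv2.INTER_CUBIC);cv2.imwrite("pics/w1c.png",big)
```

```text
top ((677.0156860351562, -138.04452514648438), (168.66453552246094, 107.0476303100586), 79.717529296875) 245.7630963669331
20 [(5, np.float64(-76.1), np.float64(-75.8), np.float64(-75.8)), (78, np.float64(-62.5), np.float64(-46.2), np.float64(-52.6)), (81, np.float64(-26.9), np.float64(-9.4), np.float64(-17.3)), (82, np.float64(16.2), np.float64(34.7), np.float64(24.0)), (92, np.float64(47.9), np.float64(67.0), np.float64(54.3)), (8, np.float64(76.2), np.float64(76.8), np.float64(76.4)), (3, np.float64(83.6), np.float64(84.1), np.float64(83.7))]
40 [(3, np.float64(-83.7), np.float64(-83.0), np.float64(-83.2)), (5, np.float64(-76.1), np.float64(-75.6), np.float64(-75.9)), (90, np.float64(-62.9), np.float64(-46.0), np.float64(-52.5)), (93, np.float64(-26.7), np.float64(-9.2), np.float64(-16.8)), (97, np.float64(16.4), np.float64(34.9), np.float64(24.1)), (89, np.float64(48.4), np.float64(65.6), np.float64(54.8)), (7, np.float64(76.4), np.float64(76.6), np.float64(76.6)), (3, np.float64(83.7), np.float64(84.1), np.float64(84.0))]
60 [(3, np.float64(-83.8), np.float64(-83.1), np.float64(
[... 769 characters left out ...]
.float64(76.8), np.float64(76.5)), (3, np.float64(83.6), np.float64(84.0), np.float64(83.8))]
90 [(4, np.float64(-76.0), np.float64(-75.8), np.float64(-76.0)), (92, np.float64(16.0), np.float64(34.9), np.float64(24.0)), (89, np.float64(48.2), np.float64(67.1), np.float64(54.5)), (7, np.float64(76.2), np.float64(76.7), np.float64(76.5)), (3, np.float64(83.3), np.float64(83.9), np.float64(83.6))]
wood [(226, np.float64(-83.1), np.float64(-75.8)), (4, np.float64(-66.8), np.float64(-65.4)), (6, np.float64(-30.2), np.float64(-29.8)), (4, np.float64(37.4), np.float64(37.6)), (3, np.float64(68.7), np.float64(69.2)), (210, np.float64(76.6), np.float64(83.4))] [-53.8123196  -53.48240429 -52.85355014]
```

View pics/w1c.png

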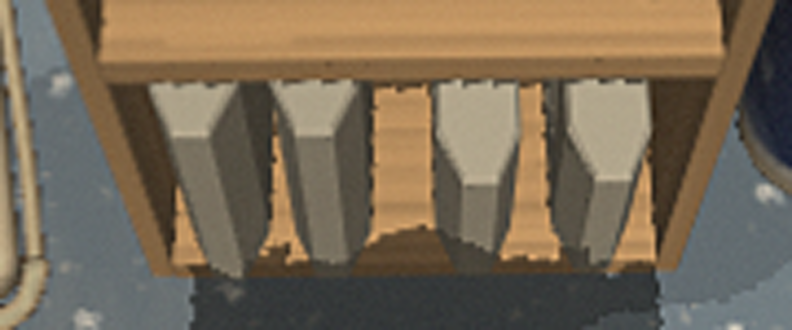

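The crop shows all four mould fronts clearly. Noses are at y of about +57.5 and +25.5 (tall) and -18 and -54.5 (low), so the gaps are about 8 and 12.5 mm. Next is the tall mould, with the tool tilted 40°.

```bash
sed -i 's/RC=.*;RH/RC=np.array([677.4,-138.4,0]);RH/' h.py
cat >> h.py <<'E'
def mp(c,yaw,x,y,z): return np.array([c[0],c[1],0])+R.from_euler('z',yaw,degrees=True).apply([x,y,z])
E
python3 - <<'E'
from h import *
st=np.load("pics/w1s.npy",allow_pickle=True).item();P=cloud(np.load("pics/w1.npy"),ext("wrist",st))
b=np.zeros((480,640),bool);b[255:360,150:230]=1;m=b&(abs(P[...,2]-96)<5)
q=P[m][:,:2].astype(np.float32);print(cv2.minAreaRect(q),len(q))
c=(527.5,33.9);G=mp(c,-28,-40,0,150);print(G,tcp(G,-28,40))
row(tcp(G,-28,40),-28,40)
E
```

```text
((536.9228515625, 28.585647583007812), (23.7119140625, 76.68318176269531), 57.25062942504883) 996
[492.18209629  52.67886251 150.        ] [502.96550397  46.94522294 135.44515558]
row [-0.1002 -0.1527  0.1356] [-0.194 -0.002  0.228] deg 17.2
```

```bash
python3 -m handwheel '[[0,-0.05,0,-0.06,0,0.07,0.3],[-0.02,-0.1,0.03,-0.13,0,0.15,0.3],[-0.06,-0.1527,0.08,-0.194,0,0.228,0.3],[-0.1002,-0.1527,0.1356,-0.194,0,0.228,0.3],[-0.1002,-0.1527,0.1356,-0.194,0,0.228,0.3],[-0.1002,-0.1527,0.1356,-0.194,0,0.228,0.3],[-0.1002,-0.1527,0.1356,-0.194,0,0.228,0.3]]'
cat > look.py <<'E'
from h import *
import sys
def look(name,ztop):
    st=read_state();im,d=get_image("wrist");cv2.imwrite(f"pics/{name}.png",im);P=cloud(d,ext("wrist",st))
    m=(abs(P[...,2]-ztop)<4)&(im.max(2).astype(int)-im.min(2)<60)
    n,l,s,_=cv2.connectedComponentsWithStats(m.astype(np.uint8))
    for i in range(1,n):
        if s[i,4]>400:
            q=P[l==i];r=cv2.minAreaRect(q[:,:2].astype(np.float32));print(s[i],np.round(r[0],1),np.round(r[1],1),round(r[2],2),"z",np.median(q[:,2]).round(1))
    print(st["joints"].round(3),st["position"].round(1))
if __name__=="__main__": look(sys.argv[1],float(sys.argv[2]))
E
python3 look.py w2 96
```

```text
clock: 3.28
position: [515.2, 50.0, 135.9]
ee_rot: [0.913, -0.227, 0.327, 0.086]
contact_force: [-0.2, -0.6, 1.0]
gripper_width: 55.4
grasp_force: 0.0
[  0   0  81  63 924] [831.  140.7] [26.6 90. ] 28.78 z 95.9
[310   8  43  93 401] [691.1 -55.6] [  1.6 102. ] 79.62 z 96.0
[ 310  207   44  172 6508] [527.1  34. ] [ 24.2 100.3] 61.14 z 96.8
[ 0.187  0.172 -1.064  2.05  -0.473 -1.08 ] [515.2  50.  135.9]
```

View pics/w2.png

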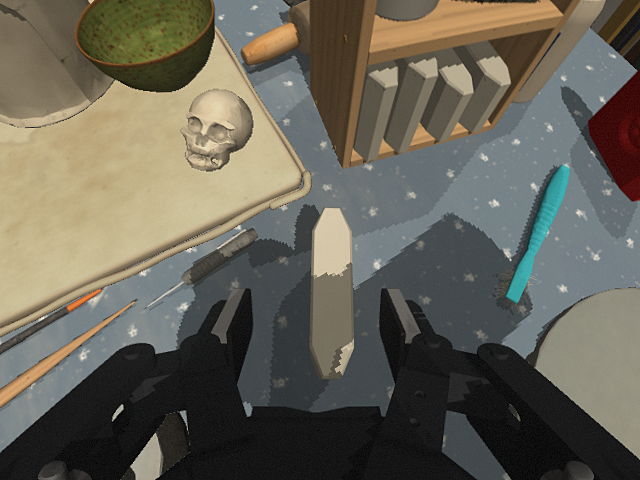

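The wrist view shows the tall mould between the open fingers at (330,290), yaw -28.9°. Joints 3 and 4 are at their limits here, so I check the tilt that is feasible at the rack before choosing the grasp.

Run:
```python
from h import *
st=read_state();Rw=R.from_quat(st["ee_rot"]).as_matrix();z=Rw[:,2];print("head",np.degrees(np.arctan2(z[1],z[0])),"tilt",np.degrees(np.arccos(-z[2])),"ytilt",Rw[2,1])
print(tcp(rk(-100,39,130),RH,40));row(tcp(rk(-100,39,130),RH,40),RH,40);row(tcp(rk(-90,39,68),RH,40),RH,40)
```

```text
head -28.467298899661873 tilt 39.70256166625802 ytilt 0.00776274159768911
[598.12381646 -84.15195569 115.44515558]
row [0.0902 0.08   0.105 ] [ 0.202  0.006 -0.23 ] deg 17.5
row [0.0579 0.0765 0.1588] [ 0.202  0.006 -0.23 ] deg 17.5
```

```bash
python3 -m handwheel '[[0.05,0.04,0.03,0.05,0,-0.06,0.3],[0.08,0.08,0.07,0.1,0,-0.12,0.3],[0.09,0.08,0.105,0.15,0,-0.18,0.3],[0.09,0.08,0.105,0.202,0.006,-0.23,0.3],[0.09,0.08,0.105,0.202,0.006,-0.23,0.3],[0.09,0.08,0.105,0.202,0.006,-0.23,0.3]]'
python3 - <<'E'
from h import *
st=read_state();Rw=R.from_quat(st["ee_rot"]).as_matrix();z=Rw[:,2];print("head",np.degrees(np.arctan2(z[1],z[0])),"tilt",np.degrees(np.arccos(-z[2])),"ytilt",Rw[2,1],st["joints"].round(3))
row(tcp(rk(-90,39,68),RH,40),RH,40)
E
```

```text
clock: 4.08
position: [612.3, -34.5, 185.3]
ee_rot: [0.945, -0.104, 0.3, 0.074]
contact_force: [0.2, 0.6, -0.1]
gripper_width: 55.2
grasp_force: 0.0
head -20.188706691829953 tilt 35.97042903767085 ytilt 0.07812200993148924 [-0.108  0.187 -0.846  2.052 -0.161 -0.552]
row [-0.0724  0.0405  0.1147] [ 0.1    0.077 -0.001] deg 7.2
```

Forearm and tool line up here (joint 5 at its limit), so 40° is not feasible. I'll use about 20° tilt and flip the tool so the camera is at the back, clear of the rack.

```bash
cat >> h.py <<'E'
def pose(p,head,th):  # flipped: tool x points back, z tilted th toward head
    h=np.radians(head);t=np.radians(th);f=np.array([np.cos(h),np.sin(h),0]);u=np.array([0,0,1.])
    z=np.sin(t)*f-np.cos(t)*u;x=-np.cos(t)*f-np.sin(t)*u
    return np.array(p,float),np.c_[x,np.cross(z,x),z]
def ori():
    st=read_state();Rw=R.from_quat(st["ee_rot"]).as_matrix();z=Rw[:,2]
    print("head",np.degrees(np.arctan2(-Rw[1,0],-Rw[0,0])).round(1),"tilt",np.degrees(np.arccos(-z[2])).round(1),"ytilt",Rw[2,1].round(3),"pos",st["position"].round(1),"j",st["joints"].round(3),"F",st["contact_force"].round(1),"w",st["gripper_width"].round(1))
E
python3 - <<'E'
from h import *
row([520,-20,300],70,0)
E
```

```text
row [-0.0091  0.0171 -0.1467] [-0.465 -0.534  1.639] deg 102.3
```

```bash
python3 -m handwheel '[[0,0,-0.05,-0.046,-0.053,0.164,0.3],[-0.005,0.01,-0.1,-0.093,-0.107,0.328,0.3],[-0.009,0.017,-0.147,-0.14,-0.16,0.49,0.3],[-0.009,0.017,-0.147,-0.186,-0.214,0.656,0.3],[-0.009,0.017,-0.147,-0.232,-0.267,0.82,0.3],[-0.009,0.017,-0.147,-0.28,-0.32,0.98,0.3],[-0.009,0.017,-0.147,-0.325,-0.374,1.147,0.3],[-0.009,0.017,-0.147,-0.372,-0.427,1.31,0.3],[-0.009,0.017,-0.147,-0.42,-0.48,1.475,0.3],[-0.009,0.017,-0.147,-0.465,-0.534,1.639,0.3]]'
python3 - <<'E'
from h import *
ori()
c=(527.1,34);G=mp(c,-28.9,-40,0,150);p=tcp(G,-28.9,20);row([480,20,300],0,0);row(p,-28.9,20)
E
```

```text
clock: 5.32
position: [519.4, -19.7, 299.4]
ee_rot: [-0.695, 0.716, -0.069, -0.019]
contact_force: [0.1, -0.5, -0.3]
gripper_width: 55.2
grasp_force: 0.0Traceback (most recent call last):
  File "<stdin>", line 2, in <module>
  File "h.py", line 46, in ori
    print("head",np.degrees(np.arctan2(-Rw[1,0],-Rw[0,0])).round(1),"tilt",np.degrees(np.arccos(-z[2])).round(1),"ytilt",Rw[2,1].round(3),"pos",st["position"].round(1),"j",st["joints"].round(3),"F",st["contact_force"].round(1),"w",st["gripper_width"].round(1))
                                                                                                                                                                                                                                       ^^^^^^^^^^^^^^^^^^^^^^^^^
AttributeError: 'float' object has no attribute 'round'
```

```bash
sed -i 's/st\["gripper_width"\].round(1)/round(st["gripper_width"],1)/' h.py
python3 - <<'E'
from h import *
ori()
c=(527.1,34);G=mp(c,-28.9,-40,0,150);p=tcp(G,-28.9,20);row([490,20,250],0,10);row(p,-28.9,20)
E
```

```text
head 88.1 tilt 8.2 ytilt -0.074 pos [519.4 -19.7 299.4] j [ 0.357  0.125 -0.238  0.153 -1.19  -0.442] F [ 0.1 -0.5 -0.3] w 55.2
row [-0.0444  0.0339  0.0419] [-0.019 -0.179  1.549] deg 89.3
row [-0.0891  0.0356  0.1553] [ 0.186 -0.219  2.048] deg 118.5
```

```bash
python3 -m handwheel '[[-0.03,0.01,0.03,0.017,-0.02,0.18,0.3],[-0.06,0.02,0.06,0.034,-0.04,0.36,0.3],[-0.089,0.03,0.08,0.05,-0.06,0.54,0.3],[-0.089,0.036,0.08,0.067,-0.08,0.72,0.3],[-0.089,0.036,0.08,0.084,-0.1,0.9,0.3],[-0.089,0.036,0.08,0.1,-0.12,1.08,0.3],[-0.089,0.036,0.08,0.118,-0.14,1.26,0.3],[-0.089,0.036,0.08,0.134,-0.16,1.44,0.3],[-0.089,0.036,0.08,0.15,-0.18,1.62,0.3],[-0.089,0.036,0.08,0.167,-0.2,1.8,0.3]]'
python3 - <<'E'
from h import *
ori()
c=(527.1,34);G=mp(c,-28.9,-40,0,150);p=tcp(G,-28.9,20);row(p,-28.9,20)
E
```

```text
clock: 6.58
position: [491.7, 58.4, 206.4]
ee_rot: [0.125, 0.978, -0.049, 0.157]
contact_force: [0.4, 0.0, -0.7]
gripper_width: 55.6
grasp_force: 0.0
head -14.0 tilt 18.9 ytilt -0.057 pos [491.7  58.4 206.4] j [ 0.593  0.061 -0.687  0.446 -0.697 -2.745] F [ 0.4  0.  -0.7] w 55.6
row [ 0.0162 -0.0021  0.0731] [ 0.026 -0.017  0.246] deg 14.2
```

```bash
python3 -m handwheel '[[0.008,-0.001,0.03,0.013,-0.009,0.12,0.3],[0.016,-0.002,0.06,0.026,-0.017,0.246,0.3],[0.016,-0.002,0.073,0.026,-0.017,0.246,0.3],[0.016,-0.002,0.073,0.026,-0.017,0.246,0.3]]'
python3 - <<'E'
from h import *
ori()
from look import look
look("w3",96)
c=(527.1,34)
for z in(60,):
    p=tcp(mp(c,-28.9,-40,0,z),-28.9,20);print(p);row(p,-28.9,20)
E
```

```text
clock: 7.08
position: [503.3, 44.9, 141.0]
ee_rot: [0.241, 0.957, -0.041, 0.157]
contact_force: [-0.5, -0.8, 0.5]
gripper_width: 55.1
grasp_force: 0.0
head -28.2 tilt 18.7 ytilt -0.003 pos [503.3  44.9 141. ] j [ 0.527  0.166 -0.795  0.593 -0.512 -3.097] F [-0.5 -0.8  0.5] w 55.1
[ 296  200   45  132 4841] [526.6  34.2] [ 24.  100.6] 60.8 z 96.7
[ 0.527  0.166 -0.795  0.593 -0.512 -3.097] [503.3  44.9 141. ]
[497.77052248  50.19074144  42.14584021]
row [0.039  0.0018 0.0918] [ 0.002 -0.022  0.012] deg 1.4
```

Run:
```python
from h import *
c=(526.9,34.1)
for z in(105,60):
    p=tcp(mp(c,-29,-39,0,z),-28.5,16);print(p);row(p,-28.5,16)
```

```text
[497.3922931   50.50864239  86.73602778]
row [0.0251 0.0018 0.0494] [-0.     0.047  0.005] deg 2.7
[497.3922931   50.50864239  41.73602778]
row [0.0396 0.0019 0.092 ] [-0.     0.047  0.005] deg 2.7
```

```bash
python3 -m handwheel '[[0.012,0.001,0.025,0,0.047,0.005,0.3],[0.025,0.002,0.049,0,0.047,0.005,0.3],[0.032,0.002,0.07,0,0.047,0.005,0.3],[0.0396,0.002,0.092,0,0.047,0.005,0.3],[0.0396,0.002,0.092,0,0.047,0.005,0.3],[0.0396,0.002,0.092,0,0.047,0.005,0.3]]'
python3 - <<'E'
from h import *
ori()
from look import look
look("w4",96)
E
```

```text
clock: 7.88
position: [506.1, 45.3, 59.7]
ee_rot: [0.24, 0.964, -0.029, 0.114]
contact_force: [0.7, 0.2, -0.7]
gripper_width: 55.5
grasp_force: 0.0
head -27.9 tilt 13.5 ytilt -0.001 pos [506.1  45.3  59.7] j [ 0.468  0.318 -0.833  0.61  -0.341 -3.096] F [ 0.7  0.2 -0.7] w 55.5
[ 280  307   69  105 5976] [505.5  46.1] [24.3 53. ] 60.84 z 96.7
[197 321  46  58 742] [481.8  20.7] [14.  24.9] 61.11 z 96.7
[389 321  47  58 764] [514.4  81.1] [14. 26.] 62.05 z 96.7
[ 0.468  0.318 -0.833  0.61  -0.341 -3.096] [506.1  45.3  59.7]
```

```bash
python3 -m handwheel '[[0,0,0,0,0,0,-1],[0,0,0,0,0,0,-1],[0,0,0,0,0,0,-1],[0,0,0,0,0,0,-1],[0,0,0,0,0,0,-1],[0,0,-0.015,0,0,0,-1],[0,0,-0.035,0,0,0,-1],[0,0,-0.035,0,0,0,-1]]'
python3 - <<'E'
from h import *
ori()
P=cloud(np.load("pics/top0.npy"),ext("top"));im=cv2.imread("pics/top0.png").astype(int)
b=np.zeros((480,640),bool);b[235:275,350:420]=1
m=b&(im[...,0]-im[...,2]>90);q=P[m];print("brush",len(q),q[q[:,1].argmin()],q[q[:,1].argmax()])
from look import look
look("w5",130)
E
```

```text
clock: 8.93
position: [499.1, 49.9, 94.2]
ee_rot: [0.24, 0.964, -0.028, 0.115]
contact_force: [0.2, 0.7, -2.0]
gripper_width: 22.9
grasp_force: 59.3
head -27.9 tilt 13.5 ytilt 0.001 pos [499.1  49.9  94.2] j [ 0.513  0.254 -0.772  0.462 -0.457 -2.979] F [ 0.2  0.7 -2. ] w 22.9
brush 144 [ 537.1332043  -243.91200612   -0.98413105] [ 465.69907864 -105.88942566   18.37821332]
[ 239  306  155  106 7195] [496.3  48.3] [48.8 52.8] 51.31 z 130.9
[ 0.513  0.254 -0.772  0.462 -0.457 -2.979] [499.1  49.9  94.2]
```

Run:
```python
from h import *
row([536.8,-15.7,96],-10.4,13.5)
```

```text
row [-0.0631 -0.0396  0.0124] [-0.072 -0.    -0.297] deg 17.5
```

```bash
python3 -m handwheel '[[-0.012,-0.008,0.003,-0.018,0,-0.07,-1],[-0.03,-0.02,0.006,-0.036,0,-0.15,-1],[-0.048,-0.03,0.009,-0.054,0,-0.225,-1],[-0.0631,-0.0396,0.0124,-0.072,0,-0.297,-1],[-0.0631,-0.0396,0.0124,-0.072,0,-0.297,-1],[-0.0631,-0.0396,0.0124,-0.072,0,-0.297,-1]]'
python3 - <<'E'
from h import *
ori()
row([536.8,-15.7,61],-10.4,13.5)
E
```

```text
clock: 9.72
position: [535.9, -16.3, 95.1]
ee_rot: [0.091, 0.989, -0.012, 0.116]
contact_force: [-0.3, 0.6, -2.3]
gripper_width: 23.2
grasp_force: 59.3
head -10.5 tilt 13.3 ytilt -0.002 pos [535.9 -16.3  95.1] j [ 0.328  0.289 -0.659  0.276 -0.434 -2.321] F [-0.3  0.6 -2.3] w 23.2
row [0.0071 0.0008 0.0333] [-0.002 -0.003 -0.001] deg 0.2
```

```bash
python3 -m handwheel '[[0.004,0.001,0.017,0,0,0,-1],[0.0074,0.001,0.033,0,0,0,-1],[0.0075,0.001,0.0335,0,0,0,-1],[0.0075,0.001,0.0335,0,0,0,0],[0.0075,0.001,0.0335,0,0,0,0.3],[0.0075,0.001,0.0335,0,0,0,0.3]]'
python3 - <<'E'
from h import *
ori()
from look import look
look("w6",96)
E
```

```text
clock: 10.48
position: [538.0, -14.8, 62.5]
ee_rot: [0.09, 0.989, -0.011, 0.117]
contact_force: [-0.1, 0.6, -0.1]
gripper_width: 55.2
grasp_force: 0.0
head -10.4 tilt 13.5 ytilt -0.0 pos [538.  -14.8  62.5] j [ 0.319  0.343 -0.72   0.366 -0.32  -2.408] F [-0.1  0.6 -0.1] w 55.2
[ 280  297   69  115 6476] [539.  -14.4] [24.3 58.8] 79.06 z 96.7
[197 317  47  57 646] [523.7 -45.9] [14.2 25.8] 79.56 z 95.7
[388 317  48  57 644] [535.9  21.8] [14.2 25.3] 79.83 z 95.8
[ 0.319  0.343 -0.72   0.366 -0.32  -2.408] [538.  -14.8  62.5]
```

View pics/w6.png

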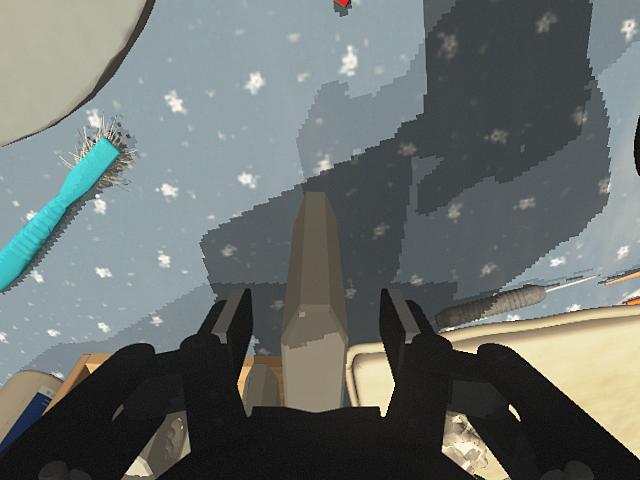

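The mould stands in front of the rack with its near end at about (315,200), between the fingers. I'll regrasp it nearer its front end.

Run:
```python
from h import *
c=(559.2,-18.1)
p=tcp(mp(c,-10.8,-40,0,62),-10.8,19);print(p);row(p,-10.8,19)
```

```text
[525.98473747 -11.7638498   44.03514706]
row [0.0162 0.0009 0.015 ] [ 0.002 -0.096  0.006] deg 5.5
```

```bash
python3 -m handwheel '[[0.008,0.001,0.002,0,-0.03,0,0.3],[0.0162,0.001,0.008,0,-0.06,0.006,0.3],[0.0162,0.001,0.015,0,-0.096,0.006,0.3],[0.0162,0.001,0.015,0,-0.096,0.006,0.3],[0.0162,0.001,0.015,0,-0.096,0.006,0.3]]'
python3 - <<'E'
from h import *
ori()
E
```

```text
clock: 11.15
position: [532.5, -11.2, 66.7]
ee_rot: [0.093, 0.985, -0.015, 0.146]
contact_force: [-0.8, 0.1, -0.8]
gripper_width: 55.7
grasp_force: 0.0
head -10.8 tilt 16.9 ytilt -0.002 pos [532.5 -11.2  66.7] j [ 0.242  0.302 -0.897  0.88  -0.161 -2.859] F [-0.8  0.1 -0.8] w 55.7
```

Joint 5 limits the tilt here. I'll fit the arm's few link lengths from the logged poses, which is linear, and use that to map the feasible tilts.

```bash
cat > kin.py <<'E'
import numpy as np
from scipy.spatial.transform import Rotation as R
D=[([-.9294,.3856,.0066,0,-1.194],[233.3,-579.2,230.2],[-.190,.9818,.001,0]),
([.119,.07,-.232,0,-1.269],[457.8,-106.1,301.1],[.879,-.477,0,0]),
([.163,-.25,-.936,.815,-.31],[463,-101.8,303],[.935,-.089,.341,.032]),
([.187,.172,-1.064,2.05,-.473],[515.2,50,135.9],[.913,-.227,.327,.086]),
([.357,.125,-.238,.153,-1.19],[519.4,-19.7,299.4],[-.695,.716,-.069,-.019]),
([.593,.061,-.687,.446,-.697],[491.7,58.4,206.4],[.125,.978,-.049,.157]),
([.527,.166,-.795,.593,-.512],[503.3,44.9,141],[.241,.957,-.041,.157]),
([.468,.318,-.833,.61,-.341],[506.1,45.3,59.7],[.24,.964,-.029,.114]),
([.513,.254,-.772,.462,-.457],[499.1,49.9,94.2],[.24,.964,-.028,.115]),
([.328,.289,-.659,.276,-.434],[535.9,-16.3,95.1],[.091,.989,-.012,.116]),
([.319,.343,-.72,.366,-.32],[538,-14.8,62.5],[.09,.989,-.011,.117])]
# unknowns a,e,H,L1,L2,o(perp forearm),L3
A=[];b=[]
for j,p,q in D:
    z=R.from_quat(q).as_matrix()[:,2];M=R.from_euler('z',j[0]).as_matrix();s=j[1]-j[2]
    C=np.array([[1,0,0,np.sin(j[1]),np.cos(s),np.sin(s),0],[0,1,0,0,0,0,0],[0,0,1,np.cos(j[1]),-np.sin(s),np.cos(s),0]])
    B=M@C;B[:,6]=z;A.append(B);b.append(p)
A=np.vstack(A);b=np.hstack(b);X,res,rk_,sv=np.linalg.lstsq(A,b,rcond=None)
a,e,H,L1,L2,o,L3=X
rms=np.sqrt(np.mean((A@X-b)**2))
def ik(p,z):
    w=np.array(p)-L3*np.array(z);r=np.hypot(w[0],w[1])
    j1=np.arctan2(w[1],w[0])-np.arcsin(e/r);x=np.sqrt(r*r-e*e)-a;h=w[2]-H
    F=np.hypot(L2,o);d=np.hypot(x,h)
    if d>L1+F: return None
    al=np.arccos((L1**2+d*d-F*F)/(2*L1*d));up=np.arctan2(h,x)+al  # upper-arm elevation
    j2=np.pi/2-up;ex,eh=L1*np.cos(up),L1*np.sin(up)
    phi=np.arctan2(h-eh,x-ex);s=-(phi-np.arctan2(o,L2));j3=j2-s
    zl=R.from_euler('z',-j1).apply(z);f=np.array([np.cos(s),0,-np.sin(s)]);dn=np.array([-np.sin(s),0,-np.cos(s)]);rt=np.array([0,-1,0])
    return np.array([j1,j2,j3,np.arctan2(zl@rt,zl@dn),-np.arccos(np.clip(zl@f,-1,1))])
E
python3 - <<'E'
from kin import *;from h import rk,tcp,RH,pose
print(X.round(1),rms)
for j,p,q in D[:4]: print(ik(p,R.from_quat(q).as_matrix()[:,2]).round(2),j)
for nm,y in(("tall",39),("low",-36)):
  for G,z in((-76,65),(-76,50),(-150,65)):
    for hd in(-30,RH,5,15):
      out=[]
      for th in range(8,80,2):
        zz=pose([0,0,0],hd,th)[1][:,2];j=ik(np.array(rk(G,y,z))+19*zz,zz)
        if j is not None and j[4]<-.18 and -3.14<j[3]<2.0 and j[2]>-1.05: out.append(th)
      print(nm,G,z,hd,out)
E
```

```text
[ 140.6 -146.3   97.   375.9  272.9   95.2  172.4] 37.80908008970448
[-0.95  0.5   0.07 -0.   -1.15] [-0.9294, 0.3856, 0.0066, 0, -1.194]
[ 0.09  0.04 -0.29  0.   -1.24] [0.119, 0.07, -0.232, 0, -1.269]
[ 0.19 -0.26 -0.68  0.48 -0.54] [0.163, -0.25, -0.936, 0.815, -0.31]
[ 0.59  0.15 -0.95  1.42 -0.61] [0.187, 0.172, -1.064, 2.05, -0.473]
tall -76 65 -30 [8, 10, 12, 14, 16, 18, 20, 22, 24, 26, 28, 30, 32, 34, 36]
tall -76 65 -10.43 [8, 10, 12, 14, 16, 18]
tall -76 65 5 [8, 10, 12, 14, 16]
tall -76 65 15 [8, 10, 12, 14, 16, 32, 34, 36, 38, 40, 42, 44, 46, 48, 50, 52, 54, 56, 58, 60, 62, 64, 66, 68, 70, 72, 74, 76, 78]
tall -76 50 -30 [8, 10, 12, 14, 16, 18, 20, 22, 24, 26, 28, 30, 32, 34]
tall -76 50 -10.43 [8, 10, 12, 14, 16]
tall -76 50 5 [8, 10, 12, 14]
tall -76 50 15 [8, 10, 12, 14, 30, 32, 34, 36, 38, 40, 42, 44, 46, 48, 50, 52, 54, 56, 58, 60, 62, 64, 66, 68, 70, 72, 74, 76, 78]
tall -150 65 -30 [8, 10, 12, 14, 16, 18, 20, 22, 24, 26, 28, 30]
tall -150 65 -10.43 [8, 10]
tall -150 65 5 [8, 10]
tall -150 65 15 [8, 10, 26, 28, 30, 32, 34, 36, 38, 40, 42, 44]
low -76 65 -30 [8, 10, 
[... 224 characters left out ...]
 [8, 10, 12, 14, 16, 18, 30, 32, 34, 36, 38, 40, 42, 44, 46, 48, 50, 52, 54, 56, 58, 60, 62, 64, 66, 68, 70, 72, 74, 76, 78]
low -76 50 -30 [8, 10, 12, 14, 16, 18, 20, 22, 24, 26, 28]
low -76 50 -10.43 [8, 10, 12, 14]
low -76 50 5 [8, 10, 12, 14, 30, 32, 34, 36, 38, 40, 42, 44, 46, 48, 50, 52, 54, 56, 58, 60, 62, 64, 66, 68, 70, 72, 74, 76, 78]
low -76 50 15 [8, 10, 12, 14, 16, 28, 30, 32, 34, 36, 38, 40, 42, 44, 46, 48, 50, 52, 54, 56, 58, 60, 62, 64, 66, 68, 70, 72, 74, 76, 78]
low -150 65 -30 [8, 10, 12, 14, 16, 20, 22, 24]
low -150 65 -10.43 [8, 10]
low -150 65 5 [8, 10, 26, 28, 30, 32, 34, 36, 38, 40, 42, 44]
low -150 65 15 [8, 10, 12, 26, 28, 30, 32, 34, 36, 38, 40, 42, 44, 46, 48, 50]
```

```bash
python3 - <<'E'
s=open("kin.py").read();i=s.index("# unknowns")
s=s[:i]+'''
def basis(j):
    s=j[1]-j[2];c,q=np.cos(j[3]),np.sin(j[3])
    f=np.array([np.cos(s),0,-np.sin(s)]);dn=np.array([-np.sin(s),0,-np.cos(s)]);rt=np.array([0,-1.,0])
    n=dn*c+rt*q;l=rt*c-dn*q;z=f*np.cos(j[4])-n*np.sin(j[4])
    return f,n,l,z,np.array([np.sin(j[1]),0,np.cos(j[1])]),np.array([np.sin(s),0,np.cos(s)])
def cols(j):
    f,n,l,z,u,up=basis(j)   # a,e,H,L1,L2,o,l-offset,L3
    return R.from_euler('z',j[0]).as_matrix()@np.c_[[1,0,0],[0,1,0],[0,0,1],u,f,up,l,z]
A=np.vstack([cols(j) for j,p,q in D]);b=np.hstack([p for j,p,q in D])
X=np.linalg.lstsq(A,b,rcond=None)[0];rms=np.sqrt(np.mean((A@X-b)**2))
LO=np.array([-3.1,-1.2,-1.05,-3.13,-2.9]);HI=np.array([3.1,2,1.4,2.02,-.18])
def fk(j): return cols(j)@X, R.from_euler('z',j[0]).apply(basis(j)[3])
def ik(p,z,j0):
    from scipy.optimize import least_squares
    r=least_squares(lambda j:np.r_[(fk(j)[0]-p)/100,fk(j)[1]-z],np.clip(j0,LO+.01,HI-.01),bounds=(LO,HI))
    return r.x,np.sqrt((r.fun**2).sum())
'''
open("kin.py","w").write(s)
E
python3 - <<'E'
from kin import *;from h import rk,RH,pose
print(X.round(1),rms)
for j,p,q in D: print((fk(j)[1]-R.from_quat(q).as_matrix()[:,2]).round(2),end=' ')
print()
for nm,y in(("tall",39),("low",-36)):
  for G,z in((-76,65),(-76,45),(-150,65)):
    for hd in(-40,-25,RH,5,20):
      out=[]
      for th in range(8,80,3):
        zz=pose([0,0,0],hd,th)[1][:,2];ok=0
        for k,j4 in enumerate((0,1.5,-1.5,-2.8)):
          j,er=ik(np.array(rk(G,y,z))+19*zz,zz,np.array([.1,.2,-.7,j4,-.4]))
          if er<.01: ok=1;out.append((th,round(j[3],1)));break
      print(nm,G,z,hd,out)
E
```

```text
[-2.000e-01  2.000e-01  1.607e+02  5.654e+02  4.218e+02 -0.000e+00
  1.599e+02  2.983e+02] 0.1180909425386176
[-0. -0.  0.] [-0. -0.  0.] [ 0. -0.  0.] [-0. -0. -0.] [0. 0. 0.] [-0. -0. -0.] [0. 0. 0.] [ 0. -0.  0.] [-0.  0. -0.] [-0.  0. -0.] [0. 0. 0.] 
tall -76 65 -40 [(8, np.float64(0.2)), (11, np.float64(0.3)), (14, np.float64(0.5)), (17, np.float64(0.7)), (20, np.float64(1.2)), (23, np.float64(1.6)), (26, np.float64(1.9)), (29, np.float64(2.0))]
tall -76 65 -25 [(8, np.float64(0.1)), (11, np.float64(0.2)), (14, np.float64(0.4)), (17, np.float64(0.7))]
tall -76 65 -10.43 [(8, np.float64(0.1)), (11, np.float64(0.1)), (14, np.float64(0.2)), (17, np.float64(0.4)), (47, np.float64(-2.5)), (50, np.float64(-2.6)), (53, np.float64(-2.7)), (56, np.float64(-2.7)), (59, np.float64(-2.7)), (62, np.float64(-2.8)), (65, np.float64(-2.8)), (68, np.float64(-2.8)), (71, np.float64(-2.8)), (74, np.float64(-2.8)), (77, np.float64(-2.8))]
tall -76 65 5 [(8, np.float64(0.0)), (11, np.float64(0.0)), (14, np.float64(0.0)), (17, np.float64(0.0)), (20, np.float64(0.1)), (23, np.float64(0.1)), (44, np.f
[... 9850 characters left out ...]
oat64(-2.1)), (68, np.float64(-2.1)), (71, np.float64(-2.1)), (74, np.float64(-2.2)), (77, np.float64(-2.2))]
low -150 65 20 [(8, np.float64(-0.1)), (11, np.float64(-0.1)), (14, np.float64(-0.2)), (17, np.float64(-0.3)), (20, np.float64(-0.4)), (23, np.float64(-0.5)), (26, np.float64(-0.6)), (29, np.float64(-0.7)), (32, np.float64(-0.8)), (35, np.float64(-0.9)), (38, np.float64(-1.1)), (41, np.float64(-1.2)), (44, np.float64(-1.3)), (47, np.float64(-1.4)), (50, np.float64(-1.5)), (53, np.float64(-1.6)), (56, np.float64(-1.6)), (59, np.float64(-1.7)), (62, np.float64(-1.7)), (65, np.float64(-1.8)), (68, np.float64(-1.8)), (71, np.float64(-1.8)), (74, np.float64(-1.8)), (77, np.float64(-1.9))]
```

```bash
cat >> kin.py <<'E'
def xraw(j,j6,c,s):
    f,n,l,z,u,up=basis(j);return R.from_euler('z',j[0]).apply(l*np.cos(s*j6+c)+np.cross(z,l)*np.sin(s*j6+c))
def roll(j,x):  # angle of tool x about tool z, from l
    f,n,l,z,u,up=basis(j);M=R.from_euler('z',j[0]);l=M.apply(l);z=M.apply(z);return np.arctan2(x@np.cross(z,l),x@l)
J6S,J6C=1,0
def full(p,Rw,j0):
    j,er=ik(np.array(p),Rw[:,2],j0);a=J6S*(roll(j,Rw[:,0])-J6C);a=(a+np.pi)%(2*np.pi)-np.pi
    return np.r_[j,a],er
E
python3 - <<'E'
from kin import *
for i,j6 in((0,-.2586),(1,.458),(2,.505),(3,-1.08),(4,-.442),(5,-2.745),(7,-3.096),(10,-2.408)):
    j,p,q=D[i];print(j6,round(roll(j,R.from_quat(q).as_matrix()[:,0]),3))
E
```

```text
-0.2586 0.259
0.458 -0.457
0.505 -0.505
-1.08 1.08
-0.442 0.442
-2.745 2.745
-3.096 3.096
-2.408 2.408
```

```bash
sed -i 's/^J6S,J6C=.*/J6S,J6C=-1,0/' kin.py
cat > plan.py <<'E'
from kin import *;import h;from h import rk,mp,RH
def pu(head,th,flip):
    Rw=h.pose([0,0,0],head,th)[1]
    return Rw if flip else Rw@np.diag([-1,-1,1])
def chk(nm,G,head,th,flip,j0=(.1,.2,-.8,-2.6,-.4)):
    Rw=pu(head,th,flip);p=np.array(G)+19*Rw[:,2];j,er=full(p,Rw,np.array(j0));print(nm,head,th,"flip" if flip else "up",j.round(2),"err",round(er,3));return j[:5]
E
python3 - <<'E'
from plan import *
for fl in(0,1):
  for th in(45,50,60):
    chk("tallpick",mp((559.2,-18.1),-10.8,-40,0,60),-10.8,th,fl)
    chk("pre",rk(-152,39,70),RH,th,fl)
    chk("end",rk(-76,39,70),RH,th,fl)
    chk("lowpick",mp((530,394),-26,-40,0,40),-26,th,fl,(.8,.2,-.8,-2.6,-.4))
    chk("lowend",rk(-76,-36,50),RH,th,fl)
E
```

```text
tallpick -10.8 45 up [-0.41  0.42 -0.9  -2.84 -0.54 -1.68] err 0.0
pre -10.43 45 up [-0.48  0.38 -0.7  -2.47 -0.34 -2.  ] err 0.0
end -10.43 45 up [-0.38  0.44 -0.47 -2.29 -0.18 -2.27] err 0.006
lowpick -26 45 up [ 0.42  0.51 -0.62 -3.13 -0.18 -2.19] err 0.569
lowend -10.43 45 up [-0.42  0.47 -0.39 -1.9  -0.18 -2.64] err 0.002
tallpick -10.8 50 up [-0.42  0.48 -0.97 -2.88 -0.75 -1.61] err 0.0
pre -10.43 50 up [-0.54  0.43 -0.81 -2.62 -0.58 -1.78] err 0.0
end -10.43 50 up [-0.47  0.48 -0.62 -2.61 -0.44 -1.88] err 0.0
lowpick -26 50 up [ 0.41  0.52 -0.64 -3.13 -0.23 -2.14] err 0.62
lowend -10.43 50 up [-0.58  0.52 -0.54 -2.34 -0.43 -2.05] err 0.0
tallpick -10.8 60 up [-0.47  0.62 -1.05 -2.85 -1.13 -1.55] err 0.029
pre -10.43 60 up [-0.6   0.58 -0.95 -2.71 -1.01 -1.59] err 0.0
end -10.43 60 up [-0.52  0.58 -0.76 -2.74 -0.83 -1.67] err 0.0
lowpick -26 60 up [ 0.41  0.56 -0.75 -3.13 -0.58 -1.99] err 0.712
lowend -10.43 60 up [-0.67  0.62 -0.69 -2.55 -0.82 -1.74] err 0.0
tallpick -10.8 45 flip [-0.41  0.42 -0.9  -2.84 -0.54  1.46] err 0.0
pre -10.43 45 flip [-0.48  0.38 -0.7  -2.47 -0.34  
[... 189 characters left out ...]
 -1.9  -0.18  0.51] err 0.002
tallpick -10.8 50 flip [-0.42  0.48 -0.97 -2.88 -0.75  1.53] err 0.0
pre -10.43 50 flip [-0.54  0.43 -0.81 -2.62 -0.58  1.36] err 0.0
end -10.43 50 flip [-0.47  0.48 -0.62 -2.61 -0.44  1.27] err 0.0
lowpick -26 50 flip [ 0.41  0.52 -0.64 -3.13 -0.23  1.01] err 0.62
lowend -10.43 50 flip [-0.58  0.52 -0.54 -2.34 -0.43  1.09] err 0.0
tallpick -10.8 60 flip [-0.47  0.62 -1.05 -2.85 -1.13  1.59] err 0.029
pre -10.43 60 flip [-0.6   0.58 -0.95 -2.71 -1.01  1.55] err 0.0
end -10.43 60 flip [-0.52  0.58 -0.76 -2.74 -0.83  1.47] err 0.0
lowpick -26 60 flip [ 0.41  0.56 -0.75 -3.13 -0.58  1.15] err 0.712
lowend -10.43 60 flip [-0.67  0.62 -0.69 -2.55 -0.82  1.4 ] err 0.0
```

Run:
```python
from plan import *
P=h.cloud(np.load("pics/top0.npy"),h.ext("top"))
q=P[205:235,270:345].reshape(-1,3)
t=q[(q[:,2]>9)&(q[:,2]<30)]
for y0 in range(-20,140,20):
    s=t[(t[:,1]>=y0)&(t[:,1]<y0+20)]
    if len(s): print(y0,"min x of z>9 stuff",s[:,0].min().round(),len(s))
for c in((555,70),(545,75),(535,90),(530,100)): chk(str(c),mp(c,-10.8,-40,0,40),-10.8,52,0)
# vertical low grasp / place in j4~0 branch, flipped & up
for fl in(0,1):
  chk("lowgrab",(530,394,45),-26,0,fl,(.8,.3,-.5,0,-1)); chk("lowput",(545,75,45),-10.8,0,fl,(.3,.3,-.5,0,-1))
def pts(j):
    M=R.from_euler('z',j[0]).as_matrix();f,n,l,z,u,up=basis(j);E=np.array([0,0,X[2]])+X[3]*u;F=E+X[4]*f;W=F+X[6]*l
    print("elbow",(M@E).round(),"fore",(M@F).round(),"wrist",(M@W).round())
pts(chk("tallend",rk(-76,39,70),RH,52,0));pts(chk("tallpick",mp((559.2,-18.1),-10.8,-40,0,60),-10.8,52,0));pts(chk("lowend",rk(-76,-36,50),RH,52,0))
```

```text
-20 min x of z>9 stuff 635.0 26
0 min x of z>9 stuff 606.0 61
20 min x of z>9 stuff 631.0 68
40 min x of z>9 stuff 617.0 67
60 min x of z>9 stuff 609.0 86
80 min x of z>9 stuff 605.0 75
100 min x of z>9 stuff 601.0 75
120 min x of z>9 stuff 577.0 72
(555, 70) -10.8 52 up [-0.17  0.56 -1.05 -3.13 -0.92 -1.59] err 0.039
(545, 75) -10.8 52 up [-0.18  0.54 -1.05 -3.1  -0.87 -1.6 ] err 0.071
(535, 90) -10.8 52 up [-0.15  0.52 -1.05 -3.1  -0.83 -1.62] err 0.105
(530, 100) -10.8 52 up [-0.13  0.51 -1.05 -3.1  -0.8  -1.63] err 0.122
lowgrab -26 0 up [ 0.88  0.64 -0.13  0.   -0.81  0.23] err 0.0
lowput -10.8 0 up [ 0.43  0.5  -0.42 -0.   -0.66  0.95] err 0.0
lowgrab -26 0 flip [ 0.88  0.64 -0.13  0.   -0.81 -2.91] err 0.0
lowput -10.8 0 flip [ 0.43  0.5  -0.42 -0.   -0.66 -2.19] err 0.0
tallend -10.43 52 up [-0.48  0.5  -0.66 -2.65 -0.52 -1.81] err 0.0
elbow [ 238. -125.  658.] fore [ 388. -204.  272.] wrist [393. -47. 242.]
tallpick -10.8 52 up [-0.43  0.5  -0.99 -2.88 -0.84 -1.59] err 0.0
elbow [ 248. -114.  656.] fore [ 276. -127.  235.] wrist [304.  30. 232.]
lowend -10.43 52 up [-0.61  0.53 -0.58 -2.41 -0.52 -1.95] err 0.0
elbow [ 236. -165.  647.] fore [ 389. -273.  269.] wrist [ 380. -121.  222.]
```

Run:
```python
from plan import *
j0=(.3,.3,-.7,.3,-.4)
for th in(11,13,15):
    chk("tallpick",mp((559.2,-18.1),-10.8,-40,0,64),-10.8,th,1,j0)
    chk("pre",rk(-152,39,75),RH,th,1,j0); chk("end",rk(-84,39,75),RH,th,1,j0)
    chk("lowpre",rk(-152,-36,50),RH,th,1,j0);chk("lowend",rk(-84,-36,50),RH,th,1,j0)
for th in (24,28,32):
  for hd in(10,15,20):
    for z in(45,65): chk("push%d"%z,rk(-76,39,z),hd,th,1,(.3,.3,-.7,-.3,-.4))
h.row(h.tcp(mp((559.2,-18.1),-10.8,-40,0,64),-10.8,13),-10.8,13)
```

```text
tallpick -10.8 11 flip [ 0.33  0.37 -0.71  0.29 -0.34 -2.36] err 0.0
pre -10.43 11 flip [ 0.2   0.37 -0.62  0.18 -0.4  -2.11] err 0.0
end -10.43 11 flip [ 0.15  0.46 -0.44  0.13 -0.49 -2.02] err 0.0
lowpre -10.43 11 flip [ 0.05  0.42 -0.62  0.13 -0.35 -1.91] err 0.0
lowend -10.43 11 flip [ 0.02  0.5  -0.44  0.09 -0.45 -1.85] err 0.0
tallpick -10.8 13 flip [ 0.32  0.36 -0.79  0.45 -0.25 -2.51] err 0.0
pre -10.43 13 flip [ 0.2   0.36 -0.67  0.26 -0.33 -2.19] err 0.0
end -10.43 13 flip [ 0.16  0.45 -0.48  0.18 -0.43 -2.07] err 0.0
lowpre -10.43 13 flip [ 0.05  0.41 -0.66  0.19 -0.28 -1.98] err 0.0
lowend -10.43 13 flip [ 0.02  0.49 -0.47  0.12 -0.38 -1.88] err 0.0
tallpick -10.8 15 flip [ 0.28  0.34 -0.86  0.68 -0.18 -2.7 ] err 0.011
pre -10.43 15 flip [ 0.19  0.35 -0.74  0.39 -0.25 -2.31] err 0.0
end -10.43 15 flip [ 0.16  0.44 -0.53  0.25 -0.36 -2.13] err 0.0
lowpre -10.43 15 flip [ 0.04  0.4  -0.73  0.31 -0.19 -2.09] err 0.0
lowend -10.43 15 flip [ 0.02  0.49 -0.52  0.17 -0.32 -1.93] err 0.0
push45 10 24 flip [ 0.11  0.49 -0.48 -0.15 -0.19 -1.36] err 0.0
push65 10 24 flip [ 0.11  0.4
[... 427 characters left out ...]
45 15 28 flip [ 0.05  0.48 -0.4  -0.45 -0.23 -0.95] err 0.0
push65 15 28 flip [ 0.06  0.45 -0.41 -0.39 -0.25 -1.01] err 0.0
push45 20 28 flip [ 0.01  0.49 -0.35 -0.54 -0.31 -0.75] err 0.0
push65 20 28 flip [ 0.02  0.45 -0.36 -0.49 -0.33 -0.81] err 0.0
push45 10 32 flip [ 0.03  0.48 -0.39 -0.6  -0.18 -0.85] err 0.024
push65 10 32 flip [ 0.05  0.44 -0.42 -0.5  -0.18 -0.97] err 0.019
push45 15 32 flip [ 0.    0.48 -0.37 -0.65 -0.22 -0.71] err 0.0
push65 15 32 flip [ 0.02  0.44 -0.38 -0.58 -0.24 -0.8 ] err 0.0
push45 20 32 flip [-0.04  0.48 -0.33 -0.72 -0.31 -0.54] err 0.0
push65 20 32 flip [-0.02  0.45 -0.34 -0.66 -0.32 -0.62] err 0.0
row [ 0.014  -0.0018  0.0179] [-0.002  0.068 -0.   ] deg 3.9
```

```bash
python3 -m handwheel '[[0.006,-0.001,0.005,0,0.068,0,0.3],[0.014,-0.002,0.012,0,0.068,0,0.3],[0.014,-0.002,0.018,0,0.068,0,0.3],[0.014,-0.002,0.018,0,0.068,0,0.3]]'
python3 - <<'E'
from plan import *
h.ori()
h.row(h.tcp(mp((559.2,-18.1),-10.8,-40,0,64),-10.8,13),-10.8,13)
E
```

```text
clock: 11.65
position: [523.6, -11.9, 44.6]
ee_rot: [0.093, 0.989, -0.012, 0.112]
contact_force: [-0.3, 1.2, 0.4]
gripper_width: 55.4
grasp_force: 0.0
head -10.7 tilt 12.9 ytilt -0.004 pos [523.6 -11.9  44.6] j [ 0.32   0.356 -0.792  0.465 -0.253 -2.52 ] F [-0.3  1.2  0.4] w 55.4
row [-0.0006  0.0006 -0.0008] [-0.004 -0.001  0.002] deg 0.2
```

```bash
python3 -m handwheel '[[0,0,0,0,0,0,-1],[0,0,0,0,0,0,-1],[0,0,0,0,0,0,-1],[0,0,0,0,0,0,-1],[0,0,0,0,0,0,-1],[-0.003,0,-0.012,0,0,0,-1],[-0.0056,0,-0.0244,0,0,0,-1],[-0.0056,0,-0.0244,0,0,0,-1]]'
python3 - <<'E'
from plan import *
h.ori()
print(h.tcp(rk(-152,39,79),RH,13))
h.row(h.tcp(rk(-152,39,92),RH,13),RH,13)
E
```

```text
clock: 12.65
position: [524.4, -11.2, 70.6]
ee_rot: [0.093, 0.989, -0.011, 0.113]
contact_force: [-0.1, 0.5, -2.5]
gripper_width: 22.6
grasp_force: 58.8
head -10.8 tilt 13.1 ytilt -0.001 pos [524.4 -11.2  70.6] j [ 0.339  0.313 -0.729  0.342 -0.35  -2.409] F [-0.1  0.5 -2.5] w 22.6
[539.17530327 -73.30097083  60.48696877]
row [-0.0261 -0.0583  0.0032] [-0.003  0.001 -0.006] deg 0.4
```

```bash
python3 -m handwheel '[[-0.013,-0.02,0.0016,0,0,-0.003,-1],[-0.02,-0.04,0.003,-0.003,0,-0.006,-1],[-0.026,-0.0583,0.003,-0.003,0.001,-0.006,-1],[-0.026,-0.0583,0.003,-0.003,0.001,-0.006,-1],[-0.026,-0.0583,0.003,-0.003,0.001,-0.006,-1]]'
python3 - <<'E'
from plan import *
from h import *
ori()
st=read_state();im,d=get_image("wrist");cv2.imwrite("pics/w7.png",im);P=cloud(d,ext("wrist",st))
Q=R.from_euler('z',-RH,degrees=True).apply((P-h.RC).reshape(-1,3)).reshape(P.shape)
np.save("pics/w7Q.npy",Q)
# held mould top
m=(Q[...,2]>112)&(Q[...,2]<130)&(Q[...,0]>-190)&(Q[...,0]<-60)&(abs(Q[...,1]-39)<20);m[:, :270]=0;m[:,350:]=0
q=Q[m];print("held top",len(q),cv2.minAreaRect(q[:,:2].astype(np.float32)),np.median(q[:,2]))
g=im.astype(int);pale=(g.max(2)-g.min(2)<45)
for lo,hi in((20,40),(50,74),(80,104)):
    mm=pale&(Q[...,2]>lo)&(Q[...,2]<hi)&(Q[...,0]>-62)&(Q[...,0]<-49)&(abs(Q[...,1])<90)
    y=np.sort(Q[mm][:,1]);s=np.split(y,np.where(np.diff(y)>4)[0]+1);print(lo,[(len(a),a[0].round(1),a[-1].round(1)) for a in s if len(a)>5])
E
```

```text
clock: 13.28
position: [537.8, -73.7, 72.5]
ee_rot: [0.09, 0.99, -0.011, 0.111]
contact_force: [0.3, 0.2, -1.4]
gripper_width: 22.8
grasp_force: 59.1
head -10.4 tilt 12.8 ytilt -0.002 pos [537.8 -73.7  72.5] j [ 0.204  0.337 -0.645  0.226 -0.39  -2.157] F [ 0.3  0.2 -1.4] w 22.8
held top 3712 ((-159.8715362548828, 38.242347717285156), (30.921466827392578, 24.936594009399414), 4.083005428314209) 121.92051436363913
20 []
50 [(172, np.float64(-55.6), np.float64(-48.1)), (32, np.float64(-26.8), np.float64(-19.9)), (6, np.float64(16.7), np.float64(17.5)), (52, np.float64(61.6), np.float64(64.2))]
80 []
```

View pics/w7.png

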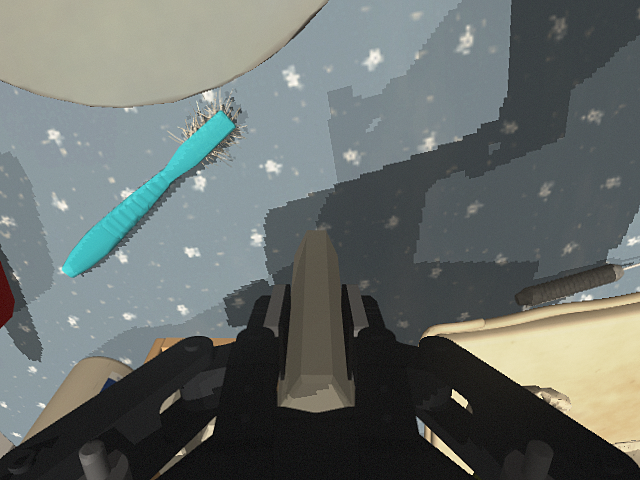

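```bash
python3 -m handwheel '[[0.0018,0,0.0078,0,0,0,-1],[0.0035,0,0.0156,0,0,0,-1],[0.0035,0,0.0156,0,0,0,-1],[-0.003,0,0.0171,0,0,0,-1],[-0.0095,0,0.0186,0,0,0,-1],[-0.016,0,0.02,0,0,0,-1],[-0.016,0,0.02,0,0,0,-1]]'
python3 - <<'E'
from plan import *
h.ori();print("G rack",R.from_euler('z',-RH,degrees=True).apply(h.read_state()["position"]-19*R.from_quat(h.read_state()["ee_rot"]).as_matrix()[:,2]-h.RC).round(1))
E
```

```text
clock: 14.2
position: [559.1, -77.5, 57.6]
ee_rot: [0.091, 0.989, -0.011, 0.112]
contact_force: [-0.5, 0.3, -2.3]
gripper_width: 22.2
grasp_force: 59.1
head -10.5 tilt 13.0 ytilt -0.001 pos [559.1 -77.5  57.6] j [ 0.187  0.39  -0.611  0.229 -0.368 -2.145] F [-0.5  0.3 -2.3] w 22.2
G rack [-131.7   38.5   76.1]
```

```bash
python3 -m handwheel '[[-0.0058,0,0.0013,0,0,0,-1],[-0.0117,0,0.0027,0,0,0,-1],[-0.0175,0,0.004,0,0,0,-1],[-0.0234,0,0.0053,0,0,0,-1],[-0.0234,0,0.0053,0,0,0,-1]]'; python3 -m handwheel '[[-0.0058,0,0.0013,0,0,0,-1],[-0.0117,0,0.0027,0,0,0,-1],[-0.0117,0,0.0027,0,0,0,-1]]'
```

```text
clock: 14.82
position: [582.5, -81.8, 57.5]
ee_rot: [0.09, 0.989, -0.011, 0.112]
contact_force: [0.3, 0.6, -2.5]
gripper_width: 22.6
grasp_force: 59.1
clock: 15.2
position: [594.0, -84.2, 57.4]
ee_rot: [0.091, 0.989, -0.011, 0.112]
contact_force: [-1.5, -1.3, -1.4]
gripper_width: 22.2
grasp_force: 59.0
```

```bash
python3 -m handwheel '[[-0.0039,0,0.0009,0,0,0,-1],[-0.0078,0,0.0018,0,0,0,-1],[-0.011,0,0.0025,0,0,0,-1],[-0.011,0,0.0025,0,0,0,-1]]'
python3 - <<'E'
from plan import *
h.ori();print("G rack",R.from_euler('z',-RH,degrees=True).apply(h.read_state()["position"]-19*R.from_quat(h.read_state()["ee_rot"]).as_matrix()[:,2]-h.RC).round(1))
s,d=h.get_image("scene");h.cv2.imwrite("pics/s2.png",h.cv2.resize(s[180:310,330:480],None,fx=4.5,fy=4.5,interpolation=2))
E
```

```text
clock: 15.7
position: [605.7, -85.8, 57.7]
ee_rot: [0.09, 0.989, -0.01, 0.113]
contact_force: [-0.1, -1.9, -3.0]
gripper_width: 22.4
grasp_force: 59.0
head -10.4 tilt 13.0 ytilt -0.0 pos [605.7 -85.8  57.7] j [ 0.157  0.452 -0.479  0.181 -0.432 -2.066] F [-0.1 -1.9 -3. ] w 22.4
G rack [-84.3  38.7  76.3]
```

View pics/s2.png

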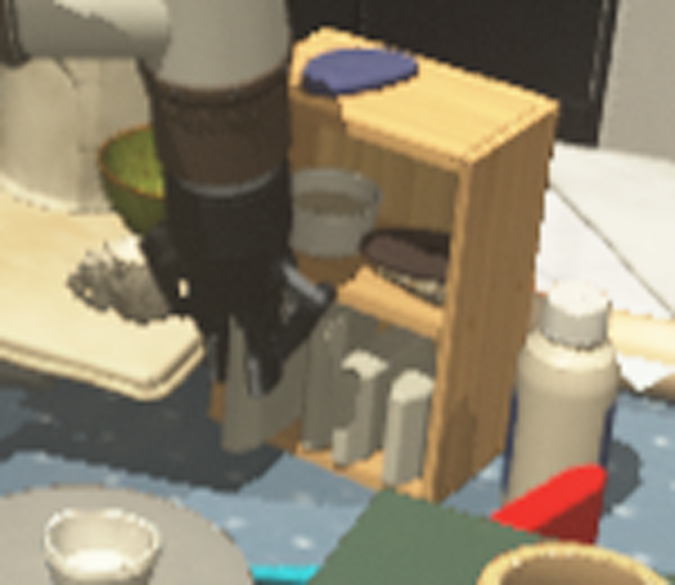

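The tall mould is between its pair, with its near end sticking out at about (255,380) in the crop. I lower it the last 2 mm, release and back off.

```bash
python3 -m handwheel '[[0.0006,0,0.0025,0,0,0,-1],[0.0006,0,0.0025,0,0,0,-1],[0.0006,0,0.0025,0,0,0,-0.2],[0.0006,0,0.0025,0,0,0,0],[0.0006,0,0.0025,0,0,0,0],[0.015,0,-0.001,0,0,0,0],[0.035,0,-0.005,0,0,0,0],[0.05,0,-0.008,0,0,0,0],[0.05,0,-0.008,0,0,0,-1]]'
cat > rowlook.py <<'E'
from h import *
import sys
def go(n):
    st=read_state();im,d=get_image("wrist");cv2.imwrite(f"pics/{n}.png",im);P=cloud(d,ext("wrist",st))
    Q=R.from_euler('z',-RH,degrees=True).apply((P-RC).reshape(-1,3)).reshape(P.shape)
    g=im.astype(int);pale=(g.max(2)-g.min(2)<45);dark=g.max(2)<40
    for lo,hi in((30,70),(80,104),(104,110)):
        mm=pale&~dark&(Q[...,2]>lo)&(Q[...,2]<hi)&(Q[...,0]>-110)&(Q[...,0]<-49)&(abs(Q[...,1])<75)
        q=Q[mm];q=q[q[:,1].argsort()]
        for a in np.split(q,np.where(np.diff(q[:,1])>3)[0]+1):
            if len(a)>15: print(lo,len(a),"y",a[0,1].round(1),a[-1,1].round(1),"front x",np.percentile(a[:,0],3).round(1),"z",a[:,2].min().round(),a[:,2].max().round())
if __name__=="__main__": go(sys.argv[1])
E
python3 - <<'E'
from plan import *
h.ori()
from rowlook import go
go("w8")
# push pose: closed fingers tip, head 15, tilt 26, staged out
h.row(h.tcp(rk(-165,40,70),15,26),15,26)
E
```

```text
clock: 16.88
position: [554.1, -76.8, 54.1]
ee_rot: [0.09, 0.99, -0.011, 0.112]
contact_force: [0.9, 0.4, -0.4]
gripper_width: 25.8
grasp_force: 0.0
head -10.4 tilt 12.9 ytilt -0.001 pos [554.1 -76.8  54.1] j [ 0.189  0.389 -0.629  0.239 -0.353 -2.158] F [ 0.9  0.4 -0.4] w 25.8
30 149 y -50.6 -45.8 front x -56.8 z 40.0 60.0
30 141 y -26.3 -15.7 front x -58.1 z 58.0 70.0
30 41 y 13.1 15.0 front x -51.2 z 32.0 49.0
30 2630 y 27.9 52.4 front x -94.1 z 30.0 70.0
30 478 y 55.7 65.9 front x -57.5 z 30.0 55.0
80 81 y 34.4 45.5 front x -94.8 z 80.0 82.0
row [ 0.0259  0.005  -0.0044] [-0.149 -0.224 -0.419] deg 28.5
```

Run:
```python
from plan import *
j=h.read_state()["joints"][:5]
for hd,th in((-10,13),(0,15),(10,15),(20,20),(20,30),(20,45)):
    p=rk(-135,48,70);j=chk("w",np.array(p)-19*pu(hd,th,1)[:,2],hd,th,1,j)
j=chk("end",np.array(rk(-70,48,45))-19*pu(20,45,1)[:,2],20,45,1,j)
h.row(rk(-140,48,70),20,20);h.row(rk(-140,48,70),20,45)
```

```text
w -10 13 flip [ 0.21  0.36 -0.61  0.22 -0.39 -2.15] err 0.0
w 0 15 flip [ 0.2   0.35 -0.61  0.15 -0.35 -1.9 ] err 0.0
w 10 15 flip [ 0.17  0.36 -0.55 -0.   -0.4  -1.56] err 0.0
w 20 20 flip [ 0.12  0.35 -0.51 -0.21 -0.38 -1.16] err 0.0
w 20 30 flip [ 0.04  0.33 -0.49 -0.56 -0.29 -0.76] err 0.0
w 20 45 flip [-0.29  0.35 -0.44 -1.36 -0.44  0.25] err 0.0
end 20 45 flip [-0.27  0.47 -0.32 -1.35 -0.43  0.22] err 0.0
row [ 0.0051  0.0094 -0.0172] [-0.151 -0.12  -0.509] deg 31.2
row [ 0.0051  0.0094 -0.0172] [-0.261 -0.546 -0.47 ] deg 43.9
```

```bash
python3 -m handwheel '[[0.005,0.003,-0.017,-0.05,-0.04,-0.17,-1],[0.005,0.009,-0.017,-0.1,-0.08,-0.34,-1],[0.005,0.009,-0.017,-0.151,-0.12,-0.509,-1],[0.005,0.009,-0.017,-0.18,-0.23,-0.5,-1],[0.005,0.009,-0.017,-0.21,-0.34,-0.49,-1],[0.005,0.009,-0.017,-0.235,-0.44,-0.48,-1],[0.005,0.009,-0.017,-0.261,-0.546,-0.47,-1],[0.005,0.009,-0.017,-0.261,-0.546,-0.47,-1],[0.005,0.009,-0.017,-0.261,-0.546,-0.47,-1],[0.005,0.009,-0.017,-0.261,-0.546,-0.47,-1]]'
python3 - <<'E'
from plan import *
h.ori();p=h.read_state()["position"]
print("TCP rack",R.from_euler('z',-RH,degrees=True).apply(p-h.RC).round(1))
h.row(rk(-115,48,46),20,45);h.row(rk(-70,48,46),20,45)
E
```

```text
clock: 18.18
position: [548.9, -68.6, 69.5]
ee_rot: [-0.158, 0.91, 0.066, 0.377]
contact_force: [0.6, -0.3, -0.5]
gripper_width: 0.3
grasp_force: 0.0
head 19.7 tilt 45.0 ytilt 0.0 pos [548.9 -68.6  69.5] j [-0.292  0.35  -0.448 -1.365 -0.444  0.255] F [ 0.6 -0.3 -0.5] w 0.3
TCP rack [-139.    45.4   69.5]
row [ 0.001  -0.0098  0.0322] [-0.003 -0.001 -0.003] deg 0.3
row [-0.0265 -0.0324  0.0597] [-0.003 -0.001 -0.003] deg 0.3
```

```bash
python3 -m handwheel '[[0.001,-0.004,0.016,0,0,0,-1],[0.001,-0.0098,0.032,0,0,0,-1],[-0.002,-0.0123,0.035,0,0,0,-1],[-0.005,-0.0148,0.038,0,0,0,-1],[-0.008,-0.0173,0.041,0,0,0,-1],[-0.011,-0.0198,0.044,0,0,0,-1],[-0.0144,-0.0225,0.0475,0,0,0,-1],[-0.0144,-0.0225,0.0475,0,0,0,-1]]'
python3 - <<'E'
from plan import *
h.ori();p=h.read_state()["position"]
print("TCP rack",R.from_euler('z',-RH,degrees=True).apply(p-h.RC).round(1))
from rowlook import go
go("w9")
E
```

```text
clock: 19.18
position: [597.2, -72.5, 46.2]
ee_rot: [-0.16, 0.91, 0.066, 0.377]
contact_force: [-0.7, -0.4, -0.1]
gripper_width: -0.0
grasp_force: 0.1
head 20.0 tilt 45.0 ytilt -0.0 pos [597.2 -72.5  46.2] j [-0.278  0.448 -0.357 -1.386 -0.435  0.27 ] F [-0.7 -0.4 -0.1] w -0.0
TCP rack [-90.8  50.3  46.2]
30 4465 y -63.7 -45.7 front x -57.8 z 30.0 70.0
30 3656 y -27.5 -9.4 front x -58.2 z 30.0 70.0
30 2746 y -3.6 13.3 front x -56.4 z 30.0 70.0
30 4133 y 25.4 57.0 front x -108.5 z 30.0 65.0
80 37 y 39.2 43.5 front x -109.5 z 80.0 81.0
80 34 y 67.0 69.3 front x -57.6 z 80.0 90.0
```

```bash
python3 -m handwheel '[[-0.0025,-0.002,0.0025,0,0,0,-1],[-0.005,-0.004,0.005,0,0,0,-1],[-0.0073,-0.006,0.0073,0,0,0,-1],[-0.0098,-0.008,0.0098,0,0,0,-1],[-0.0098,-0.008,0.0098,0,0,0,-1]]'
python3 - <<'E'
from plan import *
h.ori();p=h.read_state()["position"]
print("TCP rack",R.from_euler('z',-RH,degrees=True).apply(p-h.RC).round(1))
E
```

```text
clock: 19.85
position: [613.2, -75.6, 46.1]
ee_rot: [-0.16, 0.91, 0.066, 0.377]
contact_force: [-0.7, 0.7, 1.1]
gripper_width: 0.5
grasp_force: 0.2
head 20.0 tilt 45.0 ytilt -0.0 pos [613.2 -75.6  46.1] j [-0.263  0.464 -0.324 -1.356 -0.428  0.225] F [-0.7  0.7  1.1] w 0.5
TCP rack [-74.5  50.1  46.1]
```

```bash
python3 -m handwheel '[[-0.0012,-0.001,0.0012,0,0,0,-1],[-0.0024,-0.002,0.0024,0,0,0,-1],[-0.0024,-0.002,0.0024,0,0,0,-1]]';python3 -m handwheel '[[-0.0012,-0.001,0.0012,0,0,0,-1],[-0.0012,-0.001,0.0012,0,0,0,-1]]'
python3 - <<'E'
from plan import *
p=h.read_state()["position"]
print("TCP rack",R.from_euler('z',-RH,degrees=True).apply(p-h.RC).round(1))
E
```

```text
clock: 20.23
position: [616.7, -76.2, 46.1]
ee_rot: [-0.16, 0.91, 0.066, 0.377]
contact_force: [-1.0, -0.6, -0.7]
gripper_width: -0.0
grasp_force: 0.5
clock: 20.48
position: [618.6, -76.6, 46.1]
ee_rot: [-0.16, 0.91, 0.066, 0.377]
contact_force: [-1.9, -0.5, 0.7]
gripper_width: -0.1
grasp_force: 0.5
TCP rack [-69.   50.2  46.1]
```

```bash
for i in 1 2 3; do python3 -m handwheel '[[-0.0012,-0.001,0.0012,0,0,0,-1],[-0.0012,-0.001,0.0012,0,0,0,-1]]' | egrep 'pos|contact'; done
python3 - <<'E'
from plan import *
p=h.read_state()["position"]
print("TCP rack",R.from_euler('z',-RH,degrees=True).apply(p-h.RC).round(1))
from rowlook import go
go("w10")
E
```

```text
position: [620.6, -76.9, 46.1]
contact_force: [-1.0, -0.4, 0.8]
position: [622.5, -77.3, 46.1]
contact_force: [-2.0, -0.0, 0.2]
position: [624.5, -77.6, 46.1]
contact_force: [-0.8, -0.4, 0.7]
TCP rack [-63.   50.2  46.1]
30 5833 y -63.5 -45.5 front x -57.8 z 30.0 70.0
30 4849 y -27.9 -9.9 front x -58.2 z 30.0 70.0
30 3782 y -4.6 12.7 front x -57.0 z 30.0 70.0
30 4188 y 25.6 69.5 front x -99.4 z 30.0 70.0
80 1237 y -37.7 -8.6 front x -102.7 z 80.0 104.0
80 218 y -3.5 12.3 front x -93.2 z 82.0 92.0
80 447 y 36.3 60.2 front x -109.5 z 80.0 96.0
104 200 y -37.1 -30.5 front x -101.4 z 104.0 108.0
104 974 y -25.3 -9.5 front x -101.0 z 104.0 108.0
```

```bash
cat > face.py <<'E'
from h import *
def face(ys,z0=14,z1=36):
    st=read_state();im,d=get_image("wrist");P=cloud(d,ext("wrist",st))
    Q=R.from_euler('z',-RH,degrees=True).apply((P-RC).reshape(-1,3)).reshape(P.shape)
    g=im.astype(int);pale=(g.max(2)-g.min(2)<45)
    for y in ys:
        m=pale&(abs(Q[...,1]-y)<1)&(Q[...,2]>z0)&(Q[...,2]<z1)&(Q[...,0]>-110)&(Q[...,0]<20);x=Q[m][:,0]
        print(y,m.sum(),np.percentile(x,[5,50,95]).round(1) if m.sum()>5 else "")
if __name__=="__main__":
    import sys;face([float(a) for a in sys.argv[1:]])
E
python3 face.py -54 -18 0 4 8 12 30 34 36 38 40 42 44 46 50 60 64 68
```

```text
-54.0 338 [-57.6 -56.4 -55.3]
-18.0 260 [-58.1 -57.1 -56.1]
0.0 230 [-56.3 -55.4 -54.4]
4.0 225 [-57.  -56.  -55.1]
8.0 152 [-57.2 -56.2 -54.4]
12.0 108 [-51.1 -49.4 -48. ]
30.0 295 [-49.4 -46.7 -44.2]
34.0 322 [-58.  -55.4 -52.9]
36.0 181 [-58.9 -58.  -56.9]
38.0 171 [-58.9 -58.  -57.1]
40.0 166 [-58.8 -58.  -57.3]
42.0 151 [-58.9 -57.9 -57.1]
44.0 159 [-58.8 -57.9 -57.1]
46.0 18 [-58.1 -57.2 -56.8]
50.0 0 
60.0 134 [-57.2 -56.3 -55.2]
64.0 117 [-57.3 -56.5 -55.6]
68.0 127 [-57.  -56.3 -55.6]
```

Reading the face depths: the tall mould is at x = -58 and its neighbours at about -56.3, so it needs about 2 mm more.

```bash
python3 -m handwheel '[[-0.001,-0.0008,0.001,0,0,0,-1],[-0.001,-0.0008,0.001,0,0,0,-1]]' | egrep 'pos|contact';python3 -m handwheel '[[-0.0006,-0.0005,0.0006,0,0,0,-1],[-0.0006,-0.0005,0.0006,0,0,0,-1]]' | egrep 'pos|contact'; python3 face.py 4 36 38 40 42 44 64
```

```text
position: [626.0, -77.8, 46.1]
contact_force: [-1.3, -0.3, 0.3]
position: [626.5, -78.0, 45.9]
contact_force: [-2.7, -1.0, 0.6]
4.0 221 [-57.  -56.1 -55.1]
36.0 190 [-57.3 -56.3 -55. ]
38.0 165 [-57.1 -56.3 -55.6]
40.0 169 [-57.3 -56.3 -55.6]
42.0 161 [-57.2 -56.3 -55.4]
44.0 149 [-57.2 -56.2 -55.3]
64.0 136 [-57.3 -56.4 -55.6]
```

```bash
for i in 1 2; do python3 -m handwheel '[[-0.0006,-0.0005,0.0006,0,0,0,-1],[-0.0006,-0.0005,0.0006,0,0,0,-1]]' | egrep 'pos|contact'; done
python3 - <<'E'
from plan import *
from face import face
face([4,38,42,64])
# back off, then vertical-flip at low mould
h.row(rk(-140,30,120),20,45)
h.row(rk(-160,30,260),20,10)
E
```

```text
position: [626.9, -78.0, 45.7]
contact_force: [-5.7, -0.7, 2.6]
position: [627.1, -77.9, 45.4]
contact_force: [-6.6, -0.2, 3.6]
4 226 [-57.  -56.1 -55.1]
38 164 [-57.  -56.3 -55.4]
42 158 [-57.2 -56.2 -55.4]
64 130 [-57.2 -56.4 -55.6]
row [ 0.0034  0.0229 -0.1084] [ 0.002 -0.003 -0.001] deg 0.2
row [-0.0831  0.0333 -0.2198] [ 0.002  0.608 -0.   ] deg 34.9
```

The push force rose to about 7 N with no further motion, so the tall mould is home. Next, back off and go round the lamp to the low mould.

```bash
python3 -m handwheel '[[0.015,0.012,-0.015,0,0,0,-1],[0.028,0.023,-0.028,0,0,0,-1],[0.02,0.025,-0.09,0,0,0,-1],[-0.01,0.028,-0.14,0,0.15,0,-0.5],[-0.05,0.03,-0.19,0,0.3,0,0],[-0.083,0.033,-0.22,0,0.45,0,0],[-0.083,0.033,-0.22,0,0.608,0,0],[-0.083,0.033,-0.22,0,0.7,0,0]]'
python3 - <<'E'
from plan import *
h.ori()
j=h.read_state()["joints"][:5]
for p,hd,th in(((440,60,260),0,0),((400,200,260),-10,0),((440,330,200),-20,0),((498,410,120),-26,0),((498,410,35),-26,0)):
    j=chk(str(p),np.array(p)+[0,0,19],hd,th,1,j)
h.row((440,60,260),0,0);h.row((400,200,260),-10,0)
E
```

```text
clock: 23.42
position: [523.6, -79.4, 243.1]
ee_rot: [-0.177, 0.976, 0.037, 0.122]
contact_force: [1.5, 0.4, -1.1]
gripper_width: 43.4
grasp_force: 0.0
head 20.4 tilt 14.7 ytilt 0.029 pos [523.6 -79.4 243.1] j [ 0.1    0.117 -0.307 -0.118 -0.911 -1.25 ] F [ 1.5  0.4 -1.1] w 43.4
(440, 60, 260) 0 0 flip [ 0.5   0.05 -0.36 -0.   -1.16 -2.07] err 0.0
(400, 200, 260) -10 0 flip [ 0.83  0.05 -0.35 -0.   -1.16 -2.57] err 0.0
(440, 330, 200) -20 0 flip [ 0.94  0.28 -0.22 -0.   -1.06 -2.86] err 0.0
(498, 410, 120) -26 0 flip [ 0.94  0.51 -0.08 -0.   -0.98 -2.96] err 0.0
(498, 410, 35) -26 0 flip [ 0.94  0.6  -0.16 -0.   -0.8  -2.96] err 0.0
row [ 0.0247  0.1604 -0.0191] [0.075 0.247 0.357] deg 25.2
row [ 0.0139  0.3054 -0.012 ] [0.097 0.241 0.531] deg 33.8
```

```bash
python3 -m handwheel '[[0.008,0.055,-0.01,0.025,0.08,0.12,0],[0.016,0.11,-0.019,0.05,0.16,0.24,0],[0.0247,0.16,-0.019,0.075,0.247,0.357,0],[0.021,0.21,-0.017,0.08,0.245,0.41,0],[0.018,0.26,-0.014,0.09,0.243,0.47,0],[0.0139,0.305,-0.012,0.097,0.241,0.531,0],[0.0139,0.305,-0.012,0.097,0.241,0.531,0]]'
python3 - <<'E'
from plan import *
h.ori()
h.row((440,330,180),-22,0);h.row((498,410,150),-25,0)
E
```

```text
clock: 24.3
position: [400.9, 202.2, 260.1]
ee_rot: [0.084, 0.996, 0.003, 0.004]
contact_force: [0.0, 0.2, 0.6]
gripper_width: 42.7
grasp_force: 0.0
head -9.6 tilt 0.6 ytilt 0.006 pos [400.9 202.2 260.1] j [ 0.833  0.051 -0.357  0.004 -1.153 -2.574] F [0.  0.2 0.6] w 42.7
row [-0.0165  0.132   0.0811] [0.007 0.007 0.216] deg 12.4
row [-0.0601  0.2204  0.112 ] [0.007 0.007 0.268] deg 15.4
```

```bash
python3 -m handwheel '[[-0.005,0.055,0.03,0.002,0.002,0.08,0],[-0.01,0.1,0.06,0.005,0.005,0.15,0],[-0.0165,0.132,0.081,0.007,0.007,0.216,0],[-0.04,0.18,0.1,0.007,0.007,0.268,0],[-0.06,0.22,0.112,0.007,0.007,0.268,0],[-0.06,0.22,0.112,0.007,0.007,0.268,0],[-0.06,0.22,0.112,0.007,0.007,0.268,0]]'
python3 - <<'E'
from plan import *
h.ori()
from look import look
look("w11",66)
E
```

```text
clock: 25.18
position: [499.2, 405.3, 149.0]
ee_rot: [0.219, 0.976, -0.001, -0.0]
contact_force: [-0.7, 0.3, 0.1]
gripper_width: 42.4
grasp_force: 0.0
head -25.3 tilt 0.1 ytilt -0.002 pos [499.2 405.3 149. ] j [ 0.933  0.479 -0.056  0.    -1.038 -2.945] F [-0.7  0.3  0.1] w 42.4
[173   5 162  86 435] [375.3 423.5] [105.3   1.2] 89.99 z 67.3
[ 23  56  95 111 906] [355.6 301.6] [63.2 67.8] 52.72 z 63.0
[ 299  218   36  132 4111] [529.3 393.1] [24.  99.5] 65.62 z 66.8
[ 403  243   57   53 1012] [547.8 469.9] [30.7 38.8] 13.99 z 67.1
[ 0.933  0.479 -0.056  0.    -1.038 -2.945] [499.2 405.3 149. ]
```

```bash
python3 - <<'E'
from plan import *
h.row((502,405.5,26),-24.4,0)
E
python3 -m handwheel '[[-0.0015,0,0.05,0,0,-0.016,0],[-0.0025,0.0015,0.1,0,0,-0.016,0],[-0.0025,0.0015,0.123,0,0,-0.016,0],[-0.0025,0.0015,0.123,0,0,-0.016,0],[-0.0025,0.0015,0.123,0,0,-0.016,-1],[-0.0025,0.0015,0.123,0,0,-0.016,-1],[-0.0025,0.0015,0.123,0,0,-0.016,-1],[-0.0025,0.0015,0.123,0,0,-0.016,-1]]'
```

```text
row [-0.0025  0.0017  0.1237] [-0.001  0.    -0.015] deg 0.9
clock: 26.22
position: [502.7, 406.9, 28.7]
ee_rot: [0.21, 0.978, 0.0, 0.001]
contact_force: [-1.0, -1.4, 7.0]
gripper_width: 23.5
grasp_force: 59.4
```

Run:
```python
from plan import *
j0=(.3,.3,-.7,.3,-.4)
for c in((559,-18),(572,-24),(580,-30)):
  for th in(12,14): chk(str(c),mp(c,-10.6,-40,0,43),-10.6,th,1,j0)
chk("lowend",rk(-84,-36,54),RH,14,1,j0)
for p,hd in(((502,406,150),-24.4),((400,400,200),-20),((360,300,200),-20)): h.row(p,hd,0)
```

```text
(559, -18) -10.6 12 flip [ 0.31  0.4  -0.81  0.5  -0.21 -2.54] err 0.0
(559, -18) -10.6 14 flip [ 0.29  0.39 -0.83  0.57 -0.18 -2.6 ] err 0.027
(572, -24) -10.6 12 flip [ 0.3   0.41 -0.75  0.42 -0.24 -2.46] err 0.0
(572, -24) -10.6 14 flip [ 0.28  0.41 -0.81  0.58 -0.18 -2.59] err 0.018
(580, -30) -10.6 12 flip [ 0.29  0.42 -0.72  0.38 -0.25 -2.41] err 0.0
(580, -30) -10.6 14 flip [ 0.26  0.41 -0.79  0.58 -0.18 -2.57] err 0.012
lowend -10.43 14 flip [ 0.02  0.48 -0.49  0.14 -0.36 -1.9 ] err 0.0
row [ 1.000e-04 -9.000e-04 -1.213e-01] [0.001 0.001 0.002] deg 0.1
row [ 0.0905 -0.0483 -0.1715] [ 0.001  0.001 -0.075] deg 4.3
row [ 0.0858 -0.1559 -0.1716] [ 0.001  0.001 -0.075] deg 4.3
```

```bash
python3 -m handwheel '[[0,0,-0.03,0,0,0,-1],[0,0,-0.08,0,0,0,-1],[0.03,-0.02,-0.12,0,0,-0.03,-1],[0.09,-0.048,-0.17,0,0,-0.075,-1],[0.088,-0.1,-0.171,0,0,-0.075,-1],[0.086,-0.156,-0.171,0,0,-0.075,-1],[0.086,-0.156,-0.171,0,0,-0.075,-1]]'
python3 - <<'E'
from plan import *
h.ori()
for p,hd in(((360,150,200),-15),((430,30,200),-10.6),((540,-18.7,130),-10.6)): h.row(p,hd,0)
E
```

```text
clock: 27.1
position: [357.2, 296.3, 198.1]
ee_rot: [0.174, 0.985, -0.001, -0.001]
contact_force: [0.4, 0.5, -0.1]
gripper_width: 23.4
grasp_force: 59.1
head -20.1 tilt 0.1 ytilt -0.001 pos [357.2 296.3 198.1] j [ 1.043e+00  1.400e-01 -4.200e-01 -1.000e-03 -1.012e+00 -2.964e+00] F [ 0.4  0.5 -0.1] w 23.4
row [-0.0528 -0.1365 -0.0018] [-0.001 -0.001 -0.089] deg 5.1
row [-0.1598 -0.2251 -0.0018] [-0.001 -0.001 -0.165] deg 9.5
row [-0.2799 -0.233   0.0681] [-0.001 -0.001 -0.165] deg 9.5
```

```bash
python3 -m handwheel '[[-0.02,-0.05,0,0,0,-0.03,-1],[-0.035,-0.095,0,0,0,-0.06,-1],[-0.053,-0.137,-0.002,0,0,-0.089,-1],[-0.09,-0.17,-0.002,0,0,-0.12,-1],[-0.125,-0.2,-0.002,0,0,-0.15,-1],[-0.16,-0.225,-0.002,0,0,-0.165,-1],[-0.22,-0.23,0.03,0,0,-0.165,-1],[-0.28,-0.233,0.068,0,0,-0.165,-1],[-0.28,-0.233,0.068,0,0,-0.165,-1],[-0.28,-0.233,0.068,0,0,-0.165,-1]]'
python3 - <<'E'
from plan import *
h.ori();h.row((540,-18.7,29),-10.6,0)
E
```

```text
clock: 28.35
position: [543.0, -15.4, 129.0]
ee_rot: [0.093, 0.996, -0.001, -0.001]
contact_force: [0.2, -0.6, 0.2]
gripper_width: 23.3
grasp_force: 59.2
head -10.6 tilt 0.2 ytilt -0.002 pos [543.  -15.4 129. ] j [ 2.710e-01  3.470e-01 -3.340e-01  2.000e-03 -8.930e-01 -2.028e+00] F [ 0.2 -0.6  0.2] w 23.3
row [ 0.0022 -0.0036  0.1   ] [-0.002 -0.002 -0.001] deg 0.2
```

```bash
python3 -m handwheel '[[0.001,-0.002,0.04,0,0,0,-1],[0.002,-0.0036,0.08,0,0,0,-1],[0.002,-0.0036,0.093,0,0,0,-1],[0.002,-0.0036,0.0995,0,0,0,-1],[0.002,-0.0036,0.0995,0,0,0,-1],[0.002,-0.0036,0.0995,0,0,0,-0.2],[0.002,-0.0036,0.0995,0,0,0,0.2],[0.002,-0.0036,0.0995,0,0,0,0.2],[0.002,-0.0036,0.05,0,0,0,0.2],[0.002,-0.0036,0.05,0,0,0,0.2]]'
python3 - <<'E'
from plan import *
h.ori()
from look import look
look("w12",66)
E
```

```text
clock: 29.6
position: [543.0, -17.9, 83.5]
ee_rot: [0.092, 0.996, 0.0, 0.004]
contact_force: [0.5, -0.4, -0.5]
gripper_width: 51.3
grasp_force: 0.0
head -10.5 tilt 0.5 ytilt 0.001 pos [543.  -17.9  83.5] j [ 0.267  0.4   -0.392  0.003 -0.772 -2.024] F [ 0.5 -0.4 -0.5] w 51.3
[ 78   0 135 118 584] [433.  -67.5] [ 9.  76.3] 24.72 z 68.0
[ 291  243   49  168 7015] [571.2 -22.7] [24.1 99.5] 78.2 z 66.7
[460 448  39  32 770] [688.9  62.2] [35.9 18.4] 27.38 z 64.5
[ 0.267  0.4   -0.392  0.003 -0.772 -2.024] [543.  -17.9  83.5]
```

Run:
```python
from plan import *
c=(571.2,-22.7)
for z in(90,43):
    h.row(h.tcp(mp(c,-11.8,-40,0,z),-11.8,12),-11.8,12)
```

```text
row [0.0058 0.0017 0.0102] [ 0.003 -0.206  0.021] deg 11.8
row [0.006  0.0017 0.0572] [ 0.003 -0.206  0.021] deg 11.8
```

```bash
python3 -m handwheel '[[0.003,0.001,0.005,0,-0.1,0.01,0.2],[0.006,0.0017,0.01,0.003,-0.206,0.021,0.2],[0.006,0.0017,0.03,0.003,-0.206,0.021,0.2],[0.006,0.0017,0.05,0.003,-0.206,0.021,0.2],[0.006,0.0017,0.057,0.003,-0.206,0.021,0.2],[0.006,0.0017,0.057,0.003,-0.206,0.021,0.2]]'
python3 - <<'E'
from plan import *
h.ori();h.row(h.tcp(mp((571.2,-22.7),-11.8,-40,0,43),-11.8,12),-11.8,12)
E
```

```text
clock: 30.4
position: [533.0, -16.3, 21.4]
ee_rot: [0.102, 0.99, -0.012, 0.1]
contact_force: [0.2, 0.9, 0.0]
gripper_width: 51.0
grasp_force: 0.0
head -11.7 tilt 11.6 ytilt -0.004 pos [533.  -16.3  21.4] j [ 0.302  0.416 -0.767  0.452 -0.234 -2.51 ] F [0.2 0.9 0. ] w 51.0
row [-0.0032  0.0015 -0.0025] [-0.004 -0.007  0.001] deg 0.5
```

```bash
python3 -m handwheel '[[-0.002,0.0015,-0.002,0,0,0,0],[-0.002,0.0015,-0.002,0,0,0,-1],[-0.002,0.0015,-0.002,0,0,0,-1],[-0.002,0.0015,-0.002,0,0,0,-1],[-0.002,0.0015,-0.002,0,0,0,-1],[-0.002,0.0015,-0.002,0,0,0,-1],[-0.006,0.0015,-0.02,0,0,0,-1],[-0.0093,0.0015,-0.036,0,0,0,-1],[-0.0093,0.0015,-0.036,0,0,0,-1]]'
python3 - <<'E'
from plan import *
h.ori()
h.row(h.tcp(rk(-152,0,80),RH,12),RH,12)
h.row(h.tcp(rk(-152,-36.5,80),RH,12),RH,12)
h.row(h.tcp(rk(-152,-36.5,55),RH,12),RH,12)
E
```

```text
clock: 31.52
position: [537.0, -14.2, 60.7]
ee_rot: [0.102, 0.989, -0.011, 0.103]
contact_force: [-0.7, -0.1, -0.6]
gripper_width: 22.4
grasp_force: 58.9
head -11.8 tilt 11.9 ytilt -0.001 pos [537.  -14.2  60.7] j [ 0.324  0.354 -0.678  0.292 -0.374 -2.364] F [-0.7 -0.1 -0.6] w 22.4
row [-0.0146 -0.0964  0.0025] [-0.006 -0.002 -0.023] deg 1.4
row [-0.0155 -0.1329  0.0027] [-0.006 -0.002 -0.023] deg 1.4
row [-0.0103 -0.1329  0.0272] [-0.006 -0.002 -0.023] deg 1.4
```

```bash
python3 -m handwheel '[[-0.005,-0.04,0.001,-0.002,0,-0.008,-1],[-0.01,-0.08,0.002,-0.004,0,-0.016,-1],[-0.0155,-0.12,0.0027,-0.006,-0.002,-0.023,-1],[-0.0155,-0.1344,0.0027,-0.006,-0.002,-0.023,-1],[-0.0155,-0.1344,0.0027,-0.006,-0.002,-0.023,-1],[-0.0125,-0.1344,0.015,-0.006,-0.002,-0.023,-1],[-0.0103,-0.1344,0.0272,-0.006,-0.002,-0.023,-1],[-0.0103,-0.1344,0.0272,-0.006,-0.002,-0.023,-1],[-0.0103,-0.1344,0.0272,-0.006,-0.002,-0.023,-1]]'
cat > g.py <<'E'
from h import *
ori();s=read_state();f=lambda v:R.from_euler('z',-RH,degrees=True).apply(v-RC).round(1)
print("TCP rack",f(s["position"]),"G rack",f(s["position"]-19*R.from_quat(s["ee_rot"]).as_matrix()[:,2]))
E
python3 g.py; python3 face.py -60 -54 -46 -26 -18 -10 0 4 10
```

```text
clock: 32.65
position: [524.5, -148.9, 35.5]
ee_rot: [0.09, 0.991, -0.01, 0.103]
contact_force: [0.1, 0.3, -0.9]
gripper_width: 22.9
grasp_force: 59.1
head -10.4 tilt 11.9 ytilt -0.001 pos [ 524.5 -148.9   35.5] j [ 0.045  0.408 -0.633  0.147 -0.331 -1.93 ] F [ 0.1  0.3 -0.9] w 22.9
TCP rack [-148.5  -38.    35.5] G rack [-152.4  -38.    54.1]
-60.0 33 [-57.4 -56.  -54.3]
-54.0 0 
-46.0 0 
-26.0 0 
-18.0 10 [-57.6 -57.3 -56.7]
-10.0 0 
0.0 0 
4.0 0 
10.0 0
```

```bash
python3 -m handwheel '[[-0.0004,0,-0.002,0,0,0,-1],[-0.0082,0,-0.0004,0,0,0,-1],[-0.016,0,0.0013,0,0,0,-1],[-0.024,0,0.003,0,0,0,-1],[-0.024,0,0.003,0,0,0,-1]]'|egrep 'pos|cont'; python3 -m handwheel '[[-0.0059,0,0.0012,0,0,0,-1],[-0.0117,0,0.0025,0,0,0,-1],[-0.0176,0,0.0037,0,0,0,-1],[-0.0176,0,0.0037,0,0,0,-1]]'|egrep 'pos|cont';python3 -m handwheel '[[-0.0059,0,0.0012,0,0,0,-1],[-0.0117,0,0.0025,0,0,0,-1],[-0.0117,0,0.0025,0,0,0,-1]]'|egrep 'pos|cont'; python3 g.py
```

```text
position: [549.1, -153.8, 37.8]
contact_force: [-0.1, -0.5, -0.9]
position: [566.6, -156.9, 37.9]
contact_force: [0.3, 1.0, -0.7]
position: [578.0, -158.4, 37.5]
contact_force: [0.1, 4.8, -2.5]
head -10.3 tilt 11.9 ytilt -0.001 pos [ 578.  -158.4   37.5] j [ 0.023  0.473 -0.484  0.107 -0.413 -1.867] F [ 0.1  4.8 -2.5] w 22.6
TCP rack [-94.1 -37.7  37.5] G rack [-98.  -37.7  56.1]
```

```bash
python3 -m handwheel '[[-0.004,0.0005,0.0008,0,0,0,-1],[-0.008,0.001,0.0017,0,0,0,-1],[-0.008,0.001,0.0017,0,0,0,-1]]'|egrep 'pos|cont';python3 -m handwheel '[[-0.0045,0,0.0009,0,0,0,-1],[-0.0045,0,0.0009,0,0,0,-1]]'|egrep 'pos|cont'; python3 g.py
```

```text
position: [586.2, -159.2, 37.6]
contact_force: [-0.3, -0.6, -1.3]
position: [591.3, -160.7, 38.2]
contact_force: [0.4, 1.2, -0.7]
head -10.4 tilt 12.0 ytilt -0.001 pos [ 591.3 -160.7   38.2] j [ 0.019  0.488 -0.449  0.102 -0.43  -1.86 ] F [ 0.4  1.2 -0.7] w 22.7
TCP rack [-80.6 -37.5  38.2] G rack [-84.6 -37.5  56.8]
```

Good, light forces. Lower by 2.5 mm, release, back off.

```bash
python3 -m handwheel '[[0.0006,0,0.0025,0,0,0,-1],[0.0006,0,0.0025,0,0,0,-1],[0.0006,0,0.0025,0,0,0,-0.2],[0.0006,0,0.0025,0,0,0,0],[0.0006,0,0.0025,0,0,0,0],[0.015,0,-0.001,0,0,0,0],[0.035,0,-0.005,0,0,0,0],[0.05,0,-0.008,0,0,0,0],[0.05,0,-0.008,0,0,0,-1]]' >/dev/null
python3 - <<'E'
from plan import *
h.ori()
from face import face
face([-62,-54,-40,-38,-36,-34,-20,-14,4,40,64],14,60)
j=h.read_state()["joints"][:5]
for hd,th in((-10,12),(10,15),(20,20),(20,45)):
    j=chk("w",np.array(rk(-140,-29,70))-19*pu(hd,th,1)[:,2],hd,th,1,j)
j=chk("end",np.array(rk(-65,-29,40))-19*pu(20,45,1)[:,2],20,45,1,j)
h.row(rk(-140,-29,70),20,20);h.row(rk(-140,-29,70),20,45)
E
```

```text
head -10.4 tilt 11.8 ytilt -0.001 pos [ 539.5 -151.2   35.2] j [ 0.039  0.428 -0.591  0.134 -0.353 -1.913] F [0.4 0.  0.1] w 26.0
-62 23 [-56.9 -55.9 -55.1]
-54 60 [-46.9 -45.  -42.4]
-40 284 [-96.  -95.1 -94.2]
-38 314 [-96.1 -95.1 -94.2]
-36 304 [-96.  -95.1 -94.3]
-34 273 [-95.9 -95.  -94.2]
-20 87 [-52.5 -50.4 -48. ]
-14 89 [-57.2 -56.3 -55.5]
4 0 
40 0 
64 0 
w -10 12 flip [ 0.06  0.36 -0.57  0.11 -0.44 -1.9 ] err 0.0
w 10 15 flip [ 0.01  0.36 -0.51 -0.1  -0.45 -1.32] err 0.0
w 20 20 flip [-0.06  0.35 -0.46 -0.31 -0.45 -0.9 ] err 0.0
w 20 45 flip [-0.45  0.37 -0.41 -1.28 -0.56  0.29] err 0.0
end 20 45 flip [-0.41  0.5  -0.27 -1.28 -0.53  0.26] err 0.0
row [ 0.0006  0.0083 -0.0354] [-0.147 -0.138 -0.51 ] deg 31.4
row [ 0.0006  0.0083 -0.0354] [-0.257 -0.564 -0.472] deg 44.6
```

```bash
python3 -m handwheel '[[0.001,0.003,-0.02,-0.05,-0.045,-0.17,-1],[0.001,0.008,-0.035,-0.1,-0.09,-0.34,-1],[0.001,0.008,-0.035,-0.147,-0.138,-0.51,-1],[0.001,0.008,-0.035,-0.175,-0.245,-0.5,-1],[0.001,0.008,-0.035,-0.2,-0.35,-0.49,-1],[0.001,0.008,-0.035,-0.23,-0.46,-0.48,-1],[0.001,0.008,-0.035,-0.257,-0.564,-0.472,-1],[0.001,0.008,-0.035,-0.257,-0.564,-0.472,-1],[0.001,0.008,-0.035,-0.257,-0.564,-0.472,-1]]'|egrep 'pos|cont'
python3 - <<'E'
import g
from plan import *
h.row(rk(-110,-28.5,39),20,45);h.row(rk(-80,-28.5,39),20,45)
E
```

```text
position: [534.0, -144.6, 68.9]
contact_force: [0.5, -1.1, 0.1]
head 19.6 tilt 44.9 ytilt 0.001 pos [ 534.  -144.6   68.9] j [-0.455  0.375 -0.411 -1.28  -0.557  0.289] F [ 0.5 -1.1  0.1] w 0.1
TCP rack [-139.9  -32.1   68.9] G rack [-151.5  -38.8   82.3]
row [ 0.0015 -0.0119  0.0407] [-0.004 -0.001 -0.005] deg 0.4
row [-0.0169 -0.027   0.059 ] [-0.004 -0.001 -0.005] deg 0.4
```

```bash
python3 -m handwheel '[[0.001,-0.006,0.02,0,0,0,-1],[0.0015,-0.012,0.0407,-0.004,0,-0.005,-1],[-0.001,-0.0142,0.043,-0.004,0,-0.005,-1],[-0.0035,-0.0163,0.0457,-0.004,0,-0.005,-1],[-0.0065,-0.0188,0.0487,-0.004,0,-0.005,-1],[-0.01,-0.0215,0.052,-0.004,0,-0.005,-1],[-0.0135,-0.0242,0.0555,-0.004,0,-0.005,-1],[-0.0169,-0.027,0.059,-0.004,0,-0.005,-1],[-0.0169,-0.027,0.059,-0.004,0,-0.005,-1]]'|egrep 'pos|cont'
python3 g.py; python3 face.py -62 -40 -36 -33 -14 4
```

```text
position: [594.0, -149.0, 39.7]
contact_force: [0.8, -0.9, 0.1]
head 20.4 tilt 45.0 ytilt -0.001 pos [ 594.  -149.    39.7] j [-0.417  0.491 -0.302 -1.304 -0.536  0.296] F [ 0.8 -0.9  0.1] w 0.1
TCP rack [-80.1 -25.6  39.7] G rack [-91.6 -32.4  53.1]
-62.0 182 [-57.3 -56.2 -55.3]
-40.0 194 [-75.3 -74.3 -73.2]
-36.0 172 [-75.2 -74.4 -73.5]
-33.0 178 [-75.4 -74.3 -73.3]
-14.0 43 [-57.  -56.2 -55.6]
4.0 108 [-55.4 -53.4 -50.3]
```

```bash
python3 -m handwheel '[[-0.0025,-0.002,0.0025,0,0,0,-1],[-0.005,-0.004,0.005,0,0,0,-1],[-0.0073,-0.006,0.0073,0,0,0,-1],[-0.0092,-0.0075,0.0092,0,0,0,-1],[-0.0092,-0.0075,0.0092,0,0,0,-1]]'|egrep 'pos|cont'
python3 face.py -62 -40 -36 -33 -14 4
```

```text
position: [608.7, -151.4, 39.7]
contact_force: [0.1, -0.0, 0.6]
-62.0 217 [-56.7 -55.9 -54.8]
-40.0 175 [-60.6 -59.8 -58.9]
-36.0 169 [-60.4 -59.6 -58.8]
-33.0 180 [-61.5 -59.6 -58.8]
-14.0 72 [-56.9 -56.4 -55.6]
4.0 271 [-55.9 -52.7 -49.4]
```

```bash
for i in 1 2 3; do python3 -m handwheel '[[-0.0009,-0.0007,0.0009,0,0,0,-1],[-0.0009,-0.0007,0.0009,0,0,0,-1]]' | egrep 'pos|contact'; done; python3 face.py -62 -40 -36 -33 -14 4 38 40 64
```

```text
position: [609.8, -151.6, 39.6]
contact_force: [0.3, 0.2, -0.1]
position: [611.3, -151.9, 39.6]
contact_force: [0.6, 0.6, -0.5]
position: [612.7, -152.1, 39.5]
contact_force: [-0.4, 1.2, -0.2]
-62.0 216 [-56.7 -55.9 -54.9]
-40.0 179 [-56.8 -56.1 -55.4]
-36.0 174 [-56.9 -56.  -55.3]
-33.0 166 [-57.2 -56.  -55.1]
-14.0 84 [-56.8 -56.2 -55.4]
4.0 355 [-55.7 -52.5 -49.5]
38.0 102 [-57.1 -56.4 -55.7]
40.0 90 [-57.1 -56.3 -55.6]
64.0 72 [-57.1 -56.5 -55.9]
```

```bash
for i in 1 2; do python3 -m handwheel '[[-0.0006,-0.0005,0.0006,0,0,0,-1],[-0.0006,-0.0005,0.0006,0,0,0,-1]]' | egrep 'pos|contact'; done; python3 -m handwheel '[[0.015,0.012,-0.015,0,0,0,-1],[0.04,0.032,-0.04,0,0,0,-1],[0.05,0.04,-0.07,0,0,0,-1],[0.05,0.04,-0.1,0,0,0,-1],[0.05,0.04,-0.1,0,0,0,-1],[0.05,0.04,-0.1,0,0,0,-1]]'|egrep 'clo|pos|cont'
python3 - <<'E'
from rowlook import go
go("w13")
from face import face
face([-62,-38,-36,-14,6,8,10,12,38,40,63])
face([8,10,40,63],80,100);face([-62,-38,-14],50,70)
E
```

```text
position: [613.2, -152.2, 39.4]
contact_force: [-2.7, -0.5, 1.6]
position: [613.5, -152.2, 39.2]
contact_force: [-5.4, -0.4, 3.1]
clock: 41.02
position: [502.2, -151.8, 75.0]
contact_force: [0.6, 0.9, -0.4]
30 1254 y -73.4 -55.7 front x -57.0 z 30.0 70.0
30 1053 y -45.5 -28.5 front x -57.1 z 30.0 70.0
30 883 y -21.5 -6.9 front x -57.1 z 30.0 70.0
30 215 y 59.0 69.7 front x -57.4 z 30.0 58.0
80 21 y 30.7 32.9 front x -51.7 z 95.0 104.0
-62 77 [-57.  -56.  -55.2]
-38 67 [-56.8 -56.  -54.9]
-36 66 [-56.8 -56.1 -55.3]
-14 59 [-57.2 -56.5 -55.1]
6 52 [-56.9 -55.9 -54.3]
8 40 [-56.8 -55.9 -55. ]
10 16 [-57.5 -56.2 -55. ]
12 15 [-57.2 -56.5 -55.5]
38 2 
40 6 [-56.9 -56.7 -56.2]
63 47 [-57.6 -56.5 -55.4]
8 0 
10 0 
40 0 
63 0 
-62 82 [-57.  -56.1 -54.8]
-38 64 [-57.3 -56.3 -55.1]
-14 52 [-57.2 -55.9 -55.1]
```

```bash
python3 -m handwheel '[[-0.03,0,-0.03,0,0,0,-1],[-0.07,0,-0.07,0,0,0,-1],[-0.106,0,-0.106,0,0,0,-1],[-0.106,0,-0.106,0,0,0,-1]]'|egrep 'clo|pos|cont'
python3 - <<'E'
from h import *
st=read_state()
for n in("wrist","scene"):
    im,d=get_image(n);E=ext(n,st);P=cloud(d,E)
    Q=R.from_euler('z',-RH,degrees=True).apply((P-RC).reshape(-1,3)).reshape(P.shape);g=im.astype(int);pale=(g.max(2)-g.min(2)<45)
    for lo,hi in((14,35),(45,70),(80,103)):
        mm=pale&(Q[...,2]>lo)&(Q[...,2]<hi)&(Q[...,0]>-64)&(Q[...,0]<-51)&(abs(Q[...,1])<74);q=Q[mm];q=q[q[:,1].argsort()]
        print(n,lo,[(len(a),a[0,1].round(1),a[-1,1].round(1),np.median(a[:,0]).round(1)) for a in np.split(q,np.where(np.diff(q[:,1])>3)[0]+1) if len(a)>4])
im,d=get_image("top");d0=np.load("pics/top0.npy");im0=cv2.imread("pics/top0.png")
df=(cv2.absdiff(im,im0).max(2)>60).astype(np.uint8);df[:,:150]=0
n,l,s,c=cv2.connectedComponentsWithStats(cv2.morphologyEx(df,cv2.MORPH_CLOSE,np.ones((5,5))))
print([(s[i].tolist()) for i in range(1,n) if s[i,4]>12])
E
```

```text
clock: 41.72
position: [503.2, -151.4, 229.7]
contact_force: [-0.7, 0.6, -0.1]
wrist 14 [(249, np.float64(-71.4), np.float64(-56.9), np.float64(-55.8)), (220, np.float64(-43.9), np.float64(-30.3), np.float64(-55.9)), (211, np.float64(-20.6), np.float64(-7.2), np.float64(-55.7)), (196, np.float64(3.5), np.float64(15.8), np.float64(-55.9)), (194, np.float64(32.0), np.float64(45.0), np.float64(-56.0)), (180, np.float64(55.9), np.float64(69.5), np.float64(-56.2))]
wrist 45 [(345, np.float64(-72.0), np.float64(-56.5), np.float64(-55.7)), (301, np.float64(-44.0), np.float64(-30.1), np.float64(-55.7)), (287, np.float64(-20.6), np.float64(-6.9), np.float64(-56.0)), (277, np.float64(2.3), np.float64(15.5), np.float64(-56.2)), (263, np.float64(32.1), np.float64(45.4), np.float64(-56.0)), (250, np.float64(54.9), np.float64(69.8), np.float64(-56.1))]
wrist 80 [(289, np.float64(2.7), np.float64(15.6), np.float64(-56.0)), (269, np.float64(32.2), np.float64(45.0), np.float64(-56.1)), (258, np.float64(55.5), np.float64(69.7), np.float64(-56.0))]
scene 14 [(26, np.float64(-73.9), np.float64(-57.6), n
[... 406 characters left out ...]
loat64(-73.3), np.float64(-58.8), np.float64(-54.9)), (34, np.float64(-44.9), np.float64(-30.9), np.float64(-56.8)), (40, np.float64(-23.4), np.float64(-7.7), np.float64(-55.7)), (36, np.float64(1.2), np.float64(16.0), np.float64(-56.6)), (34, np.float64(27.9), np.float64(46.6), np.float64(-54.9)), (35, np.float64(50.0), np.float64(70.6), np.float64(-55.6))]
scene 80 [(38, np.float64(0.4), np.float64(15.1), np.float64(-56.1)), (34, np.float64(30.1), np.float64(45.4), np.float64(-55.9)), (34, np.float64(52.4), np.float64(69.3), np.float64(-55.6))]
[[263, 198, 338, 277, 25675], [213, 224, 22, 36, 363], [525, 329, 26, 17, 220], [356, 335, 6, 4, 14], [329, 336, 12, 3, 23], [582, 340, 23, 5, 40]]
```

All six fronts are at x ≈ -56 and upright at every height band, and the robot is clear.

```bash
python3 -c "
from bench import job_done;print(job_done())"
```

```text
the job is handed in; nothing more can be done
None
```

I put both moulds away and handed the job in at about 42 s: all six now measure upright and fully home, and no other item I could check in the overhead view had moved (the arm hid part of the table).

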